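# Poke a decorated tile up out of its jig and lay it on the ware board

### The arm

A 6-joint arm with a two-finger parallel gripper is mounted at the origin on the work surface. World frame = base frame: x ahead of the robot, y to its left, z up, the work surface at z = 0. Lengths are in mm, angles in rad, forces in N, time in s.
With the tool pointing down it reaches from about 350 to 775 mm from the base axis. Payload 7.3 kg.
Tool frame: the origin (TCP) lies on the mounting face of the last link; the fingertips stand 178 mm ahead of it and the grasp point (between the pads) lies 159 mm ahead of it (bot.grip_point_offset is the distance from the TCP to the grasp point, in mm); x points along the fingers, y is the direction in which the jaws open and shut, and the axes are right-handed (so a half turn about x gives the same grasp; the last joint's range is limited). The gripper opens to 92 mm and grips with 3 to 60 N. Pads are 19 mm wide; open, the fingers measure 130 mm over their backs; the gripper's body (75 mm by 190 mm) begins 47 mm behind the grasp point.
Start: joints at [-1.3, 0.342, 1.524, -0, 1.275, -0.146], TCP at [212.558, -480.049, 404.741] pointing down, gripper open.
Joint ranges: [-2.53, 2.53], [-0.77, 2.02], [0.04, 2.7], [-1, 4.14], [0.28, 2.66], [-3.11, 3.11]. Speed limits (rad/s): [2.57, 2.57, 3.14, 3.14, 3.14, 3.14].

### API

Orientations are given as [roll, pitch, yaw] about the fixed x, y, z axes, in that order (R = Rz(yaw) Ry(pitch) Rx(roll)).
In Python, from plant import bot gives the robot as it stands.
- The arm moves only by the tool arm_command, never from a script. Its argument "moves" is a list of rows, each a list of 5 numbers: the shift along the tool's x, y, z in cm, then the turn about the tool's x in degrees, then the opening, from 0 (shut) to 1 (fully open). A call has 1 to 10 rows; each row is the pose to reach, as a shift and turn from the pose measured when the call began, along the tool's axes at that moment; what a row does not reach only later rows make up. A row lasts 1/10 s, in which the tool goes at most 50 mm and 8.59 degrees, less where a joint would pass 70% of its speed; a pose out of reach is approached as far as the arm can. A call with a gripper value outside its range is refused whole. The fingers move at their own pace and stop on an object; the grip force is fixed at half the most. Time passes only in rows, so rows that repeat a pose let the fingers close. It gives the time, the measured TCP pose, the force and the opening at its end, in the units of the state.
- bot.get_obs(): the state, without advancing time (a new reading comes with each control period).
- bot.capture(name): name is "scene" or "top" or "wrist"; returns a dict with "frame" (400x640x3 uint8, blue, green, red), "K" (3x3 intrinsics, pixels), "origin" and "orientation" of the camera in the world; the wrist camera has in their place "T_tool_cam" (4x4, takes a point from camera to tool coordinates, whose origin is the TCP and whose axes are the tool frame's). Camera axes: x right, y down, z forward; pixel columns grow to the right and rows downward; lengths in mm; the calibration is good to about 2 mm. A picture is of the moment at which its call begins: read the wrist's pose just before it. There is no depth.
- bot.close_job(): hands the job in, once; it reports no verdict.
The state is a dict: "time": time; "joint_positions": joint angles; "dq": joint speeds; "tau": joint torques, N m; "tool_pos": TCP position; "tcp_rot": TCP orientation; "contact_force": force on the tool from outside, world axes, zero at the start; "moment": the same for the moment, N m; "grip_width": finger opening in mm.
Only numpy, scipy, OpenCV 4.12 (cv2) and the standard library are available. Lean on these libraries where they do the work, as an engineer would, in place of code of your own. Each camera call takes 0.05 s, during which the arm holds its last target.

### The job

Free the blue decorated test tile from the wooden jig: bring the red-handled push-up tool in beneath the jig, poke the tile straight up through the hole in the recess floor until both brass catches snap in under it, then take the tool out again and leave it standing upright on the bench, clear of the jig. Then lift the tile off the catches and lay it flat, blue face up, in the middle of the empty end of the ware board without dropping it, let go, and leave the finished green tile where it is.

Things in the scene. Friction and masses are not known exactly. Their poses are not given: they have to be found in the camera images.
- jig: Wooden tile jig, fixed. Origin at bench level under the centre of its recess. Plate 120 (x) x 110 (y) mm, underside 76 mm and top 100 mm above the bench, on two legs at its x sides, so the tunnel beneath, 92 mm wide, is open at both ends along the jig's y axis (feet reach out to 90 mm in x). The square recess in the top is 53 mm wide and 16 mm deep; the tile lies flush in it
- jig_hole (a point): Centre of the round access hole (30 mm diameter) in the recess floor, at the floor's upper face, 84 mm above the bench; axes as the jig's
- catch_a (a joint): Travel (m) of the sprung brass catch in the recess's +x wall: 0 fully back, 0 to 0.003 while it rubs on the tile's side (some 3 N), 0.006 snapped in under the tile. It snaps when the tile has risen 15 mm; its flat top, 99 mm above the bench, then carries the tile, which can be lifted off freely
- catch_b (a joint): The same for the catch in the recess's -x wall
- tile_center (a point): Centre of the loose tile: blue face with a white ring, terracotta underside, 50 x 50 mm, 16 mm thick, about 85 g; axes parallel to its edges, z out of the blue face. Its centre is 92 mm above the bench in the recess and 107 mm on the catches; its sides stay parallel to the jig's
- poker_grip (a point): Centre of the push-up tool's red grip, 160 mm above the tool's underside: a plate 16 mm thick (x), 90 mm wide (y), 48 mm high. Axes: x towards the pin, z up. The loose C-shaped tool (0.3 kg) stands by itself: an upright below the grip, a foot 90 mm wide (y), and a base bar 24 mm wide, 10 mm high, from 30 mm behind the grip to 100 mm ahead, with an upturned pin on it
- poker_tip (a point): Top of the tool's pin (flat head 18 mm across), 90 mm along the tool's x axis from the grip's centre and 94 mm lower, 66 mm above the tool's underside; axes as the grip's. Standing on the bench the tool passes under the jig's plate with 10 mm to spare; it must rise 18 mm to touch the tile and 33 mm for the catches to snap in (35 to 39 mm is good)
- board_spot (a point): Middle of the empty end of the wooden ware board (fixed), on its top face, 12 mm above the bench. The board is 250 (x) x 110 (y) mm; its centre lies 65 mm towards -x of this point, and the finished green tile stands on its other end, some 140 mm from this point towards -x; axes as the board's
- tile_done_center (a point): Bystander: centre of a finished green-glazed tile, 50 x 50 x 16 mm, on the ware board
- tile: The same loose tile as tile_center, origin at the centre of its underside
Things that resemble listed ones, but are neither listed nor needed, are in the scene too. Leave any purple look-alike of the part that bears poker_grip alone.

How it is judged (in metres and radians):
On the way, in this order (a step that is already met when the one before it is completed fails the run):
1. the tool's pin has entered the access hole from below (horizontal distance between poker_tip and jig_hole below 0.012 m and z of poker_tip in the frame of jig above 0.078 m), for 0.05 s.
2. the tile has been poked up and both catches have snapped in under it (z of tile_center in the frame of jig above 0.1045 m and value of joint each of catch_a, catch_b above 0.0045 m and angle between tile_center's own z axis and vertical below 0.1 rad), for 0.1 s.
3. the tool stands upright on the bench clear of the jig, the tile still up on its catches (all of step 2 and angle between poker_tip's own z axis and vertical below 0.08 rad and height (world z) of poker_tip below 0.07 m and horizontal distance between poker_tip and jig_hole above 0.075 m), for 0.1 s.
At the end, for the whole second after the job is handed in: The tile lies flat on the ware board, blue face up (within 0.08 rad), at rest, its centre within 30 mm along each board axis of the middle of the empty end; the push-up tool stands upright on the bench (within 0.08 rad) with its pin at least 75 mm from the jig's hole, outside the jig (x of tile_center in the frame of board_spot between -0.03 and 0.03 m and y of tile_center in the frame of board_spot between -0.03 and 0.03 m and z of tile_center in the frame of board_spot between 0.005 and 0.011 m and angle between each of tile_center, poker_tip's own z axis and vertical below 0.08 rad and linear speed of tile below 0.02 m/s and height (world z) of poker_tip below 0.07 m and horizontal distance between poker_tip and jig_hole above 0.075 m); the robot touches nothing.
It fails at once if the tile is dropped (falls freely faster than 0.6 m/s) (linear speed of tile above 0.6 m/s and contact force between tile and the fingers below 0.01 N).
It fails at once if the finished green tile is moved by more than 20 mm (distance of tile_done_center from where it was at the start of the episode above 0.02 m).
It also fails if it takes over 64 s, if anything falls off the work surface, if the arm or the gripper's body presses on something with over 40 N, if the wrist force passes 120 N, or if a joint passes its speed limit or range.

## Working session

There is one attempt and no reset: what is moved stays moved. The work goes in short steps, Python scripts to look and compute and a tool call to move; the robot and the scene stay as the last step left them, time stands still between calls to the robot, and variables do not carry over. Pictures are saved under pics/ and viewed, and the job is handed in when it is done.

Besides the shell and the picture viewer there is one more tool, called after "Call:" as name(argument=value, ...) on one line, values as JSON. arm_command: Moves the arm, as the interface text tells. Its arguments: {"type":"object","properties":{"moves":{"type":"array"}},"required":["moves"]}

```bash
ls; mkdir -p pics; python3 - <<'E'
from plant import bot
import cv2,numpy as np
o=bot.get_obs(); print(o)
for n in ["scene","top","wrist"]:
    c=bot.capture(n); cv2.imwrite(f"pics/{n}0.png",c["frame"]); print(n,{k:np.round(v,3).tolist() for k,v in c.items() if k!="frame"})
E
```

```text
pics
{'time': 0.0, 'joint_positions': array([-1.30001199e+00,  3.42710633e-01,  1.52501722e+00, -1.69754194e-05,
        1.27540082e+00, -1.45991609e-01]), 'dq': array([ 0.00016099, -0.00083221, -0.00086409,  0.00017173,  0.0004791 ,
        0.00104862]), 'tau': array([ 9.98138858e-04, -4.31250143e+01, -2.44216973e+01,  7.18521327e-02,
        5.60707622e-02, -1.23566715e-04]), 'tool_pos': array([ 212.5125186 , -479.91491787,  404.05096108]), 'tcp_rot': array([-1.70622041,  1.56926022,  1.85215314]), 'contact_force': array([ 0.31785654, -0.76816917, -0.14262981]), 'moment': array([ 0.00478304,  0.01604843, -0.01035864]), 'grip_width': 92.07844604175038}
scene {'K': [[369.14, 0.0, 316.672], [0.0, 369.14, 200.067], [0.0, 0.0, 1.0]], 'origin': [1068.838, -52.915, 804.635], 'orientation': [-2.474, -0.006, 1.423]}
top {'K': [[386.945, 0.0, 322.148], [0.0, 386.945, 204.27], [0.0, 0.0, 1.0]], 'origin': [452.955, 41.978, 1061.88], 'orientation': [-3.078, 0.0, -1.563]}
wrist {'K': [[302.074, 0.0, 316.164], [0.0, 302.074, 199.072], [0.0, 0.0, 1.0]], 'T_tool_cam': [[0.0, -0.243, 0.97, 19.799], [1.0, 0.0, -0.0, -0.223], [-0.0, 0.97, 0.243, -64.063], [0.0, 0.0, 0.0, 1.0]]}
```

View pics/scene0.png

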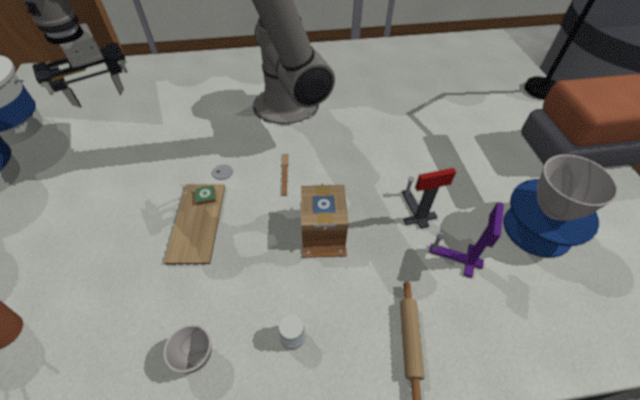

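View pics/top0.png

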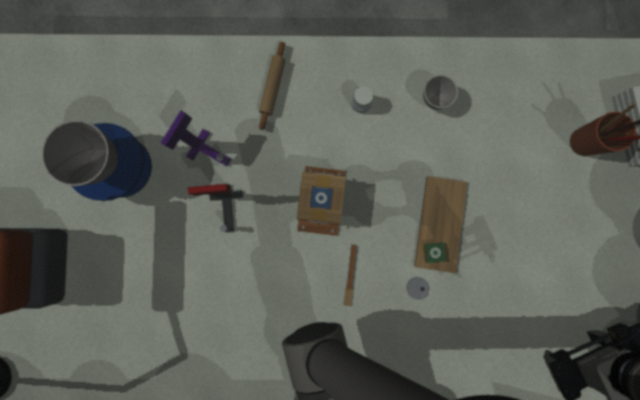

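View pics/wrist0.png

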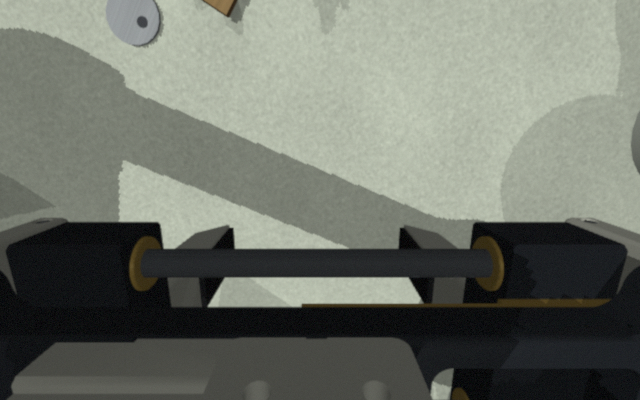

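The red-handled tool is the C-shape with its grip at top (208,189) and scene (435,180). The look-alikes are the purple tool at top (180,130) and scene (495,235), and the orange-red box at top (15,270). The loose tile is blue, at top (321,198) in the jig. It could be confused with the green tile at (436,252) and the blue plate at (110,160). The ware board is at (441,224), with its empty end at the top, and the small wood strip at (351,275) is not it. I'll check the choice in one close crop.

```bash
cat > h.py <<'E'
import numpy as np,cv2
from scipy.spatial.transform import Rotation as R
def cam(c,obs=None):
    if "T_tool_cam" in c:
        T=np.eye(4);T[:3,:3]=R.from_euler('xyz',obs["tcp_rot"]).as_matrix();T[:3,3]=obs["tool_pos"]
        return T@np.array(c["T_tool_cam"])
    T=np.eye(4);T[:3,:3]=R.from_euler('xyz',c["orientation"]).as_matrix();T[:3,3]=c["origin"];return T
def ray(c,T,uv):
    d=np.linalg.inv(c["K"])@np.array([uv[0],uv[1],1.]);return T[:3,3],T[:3,:3]@d
def onz(c,T,uv,z):
    o,d=ray(c,T,uv);return o+d*(z-o[2])/d[2]
def proj(c,T,p):
    q=T[:3,:3].T@(np.array(p)-T[:3,3]);q=c["K"]@q;return q[:2]/q[2]
E
python3 - <<'E'
import cv2
a=cv2.imread('pics/top0.png')[110:250,150:350];b=cv2.imread('pics/scene0.png')[150:270,290:490]
a=cv2.resize(a,None,fx=4,fy=4,interpolation=cv2.INTER_CUBIC);b=cv2.resize(b,None,fx=4,fy=4,interpolation=cv2.INTER_CUBIC)
cv2.imwrite('pics/ca.png',a);cv2.imwrite('pics/cb.png',b)
E
```

```text
(no output)
```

View pics/ca.png

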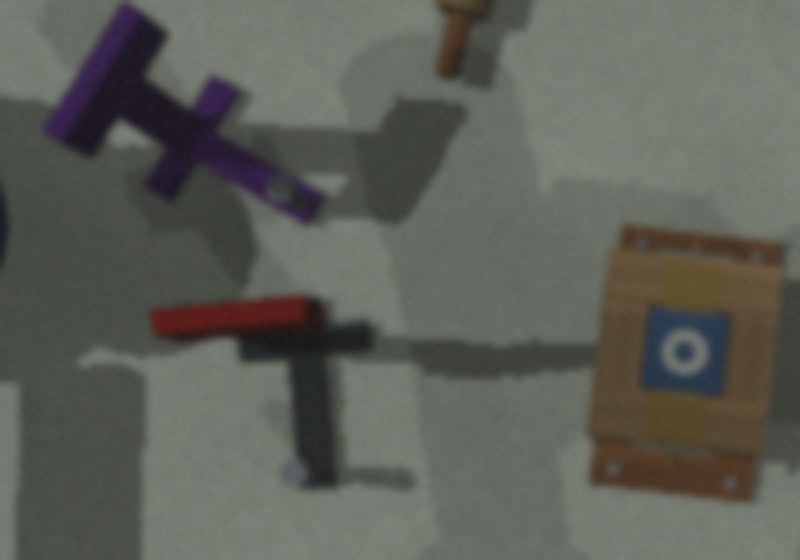

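View pics/cb.png

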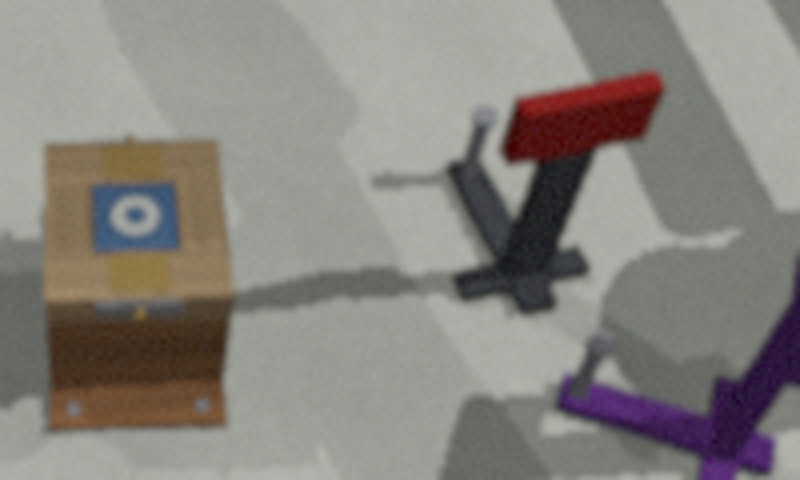

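The crop shows the red-gripped tool with its pin towards the robot, at top pixel (223,228). The purple one is a separate tool. The jig's feet are at its ±x sides, so the tunnel runs along world y. Next I'll measure.

```bash
cat > meas.py <<'E'
from plant import bot
from h import *
def best(m,roi=None):
    k=np.zeros_like(m)
    if roi: x0,y0,x1,y1=roi;k[y0:y1,x0:x1]=m[y0:y1,x0:x1];m=k
    cs,_=cv2.findContours(m,cv2.RETR_EXTERNAL,cv2.CHAIN_APPROX_NONE)
    return max(cs,key=cv2.contourArea)
def masks(f):
    h=cv2.cvtColor(f,cv2.COLOR_BGR2HSV)
    red=(cv2.inRange(h,(0,170,60),(6,255,255))|cv2.inRange(h,(174,170,60),(180,255,255)))
    blue=cv2.inRange(h,(98,110,40),(125,255,255)); green=cv2.inRange(h,(45,80,20),(90,255,255)); wood=cv2.inRange(h,(8,70,60),(24,255,255))
    return red,blue,green,wood
E
python3 - <<'E'
from meas import *
for n,rb,rw in [("top",(290,170,350,230),(405,170,480,280)),("scene",(300,180,350,225),(160,180,230,270))]:
    c=bot.capture(n);T=cam(c);r,b,g,w=masks(c["frame"])
    q=best(r);rect=cv2.minAreaRect(q);print(n,"red",cv2.contourArea(q),rect)
    q=cv2.approxPolyDP(q,3,True)[:,0];print(q.tolist()); print([np.round(onz(c,T,p,184)).tolist() for p in q])
    q=best(b,rb);rect=cv2.minAreaRect(q);print("tile",rect,np.round(onz(c,T,rect[0],100),1),[np.round(onz(c,T,p,100),1).tolist() for p in cv2.boxPoints(rect)])
    q=best(g);rect=cv2.minAreaRect(q);print("green",rect,np.round(onz(c,T,rect[0],28),1))
    q=best(w,rw);rect=cv2.minAreaRect(q);print("board",rect,np.round(onz(c,T,rect[0],12),1),[np.round(onz(c,T,p,12),1).tolist() for p in cv2.boxPoints(rect)])
c=bot.capture("top");T=cam(c)
for u in [(223.2,228),(229,231)]: print("pin",onz(c,T,u,66),onz(c,T,u,10))
c=bot.capture("scene");T=cam(c);print("pin scene",onz(c,T,(290+483/4,150+117/4),66))
E
```

```text
top red 109.5 ((207.00608825683594, 188.55487060546875), (4.638124942779541, 36.11111068725586), 83.6598129272461)
[[225, 187], [189, 190]]
[[547.0, 265.0, 184.0], [539.0, 346.0, 184.0]]
tile ((314.97540283203125, 190.77047729492188), (3.9691433906555176, 8.450433731079102), 50.194427490234375) [547.9  61.  100. ] [[544.9, 72.2, 100.0], [558.6, 56.2, 100.0], [551.0, 49.7, 100.0], [537.3, 65.8, 100.0]]
green ((435.0, 252.0), (18.0, 18.0), 90.0) [ 394.1 -257.8   28. ]
board ((440.8045349121094, 223.94656372070312), (41.219932556152344, 91.22488403320312), 7.696051120758057) [ 468.9 -279.    12. ] [[354.3, -206.3, 12.0], [599.5, -241.5, 12.0], [585.2, -352.8, 12.0], [340.4, -316.0, 12.0]]
scene red 445.5 ((435.5212707519531, 179.60079956054688), (14.987261772155762, 39.708518981933594), 78.11134338378906)
[[454, 171], [421, 175], [417, 188], [449, 183]]
[[546.0, 347.0, 184.0], [547.0, 268.0, 184.0], [583.0, 247.0, 184.0], [579.0, 322.0, 184.0]]
tile ((324.0, 204.0), (14.0, 18.0), 90.0) [534.1  48.7 100. ] [[509.6, 30.4, 100.0], [515.9, 74.0, 100.0], [557.9, 66.6, 100.0], [551.8, 24.2, 100.0]]
green ((204.25608825683594, 193.80487060546875), (12.699625968933105, 16.896024703979492), 83.6598129272461) [ 398.9 -256.5   28. ]
board ((194.3534393310547, 223.9713134765625), (44.16266632080078, 87.4932861328125), 11.070201873779297) [ 484.2 -282.1   12. ] [[588.7, -347.2, 12.0], [311.8, -328.9, 12.0], [361.7, -205.8, 12.0], [626.6, -243.5, 12.0]]
pin [453.46063296 296.60098195  66.        ] [453.48905665 310.91885718  10.        ]
pin [445.88567009 281.52275507  66.        ] [445.48814095 294.99275639  10.        ]
pin scene [458.78950013 296.48727099  66.        ]
```

```bash
cat > go.py <<'E'
from plant import bot
from h import *
def st():
    o=bot.get_obs();Rm=R.from_euler('xyz',o["tcp_rot"]).as_matrix();return o,Rm
def plan(xyz,jaw_deg,pr=True,o=None):
    """xyz target of TCP; jaw_deg heading of tool y (mod 180); prints shifts cm and turn deg"""
    o,Rm=st(); d=Rm.T@(np.array(xyz)-o["tool_pos"])/10
    cur=np.degrees(np.arctan2(Rm[1,1],Rm[0,1]))
    dh=(jaw_deg-cur+90)%180-90
    # turning about tool x (down): heading changes by -turn
    print("pos",np.round(o["tool_pos"],1),"x axis",np.round(Rm[:,0],4),"jaw heading",round(cur,2),"q",np.round(o["joint_positions"],3),"w",round(o["grip_width"],1),"t",round(o["time"],2))
    print("shift cm",np.round(d,2),"turn",round(-dh,2),"alt",round(-dh-180*np.sign(-dh),2))
E
python3 - <<'E'
from go import *
plan([545,306,400],-174.4)
E
```

```text
pos [ 212.6 -480.   404.6] x axis [-1.e-04  2.e-04 -1.e+00] jaw heading -66.12 q [-1.3    0.342  1.524  0.     1.275 -0.146] w 91.7 t 0.35
shift cm [  0.48 -58.41 -62.22] turn -71.72 alt 108.28
```

Call:
arm_command(moves=[[0,-2,-2,-3,1],[0,-5,-5,-7,1],[0,-8,-8.5,-11,1],[0,-11.5,-12,-15,1],[0,-15,-16,-19,1],[0,-18.5,-19.5,-23,1],[0,-22,-23,-27,1],[0,-25,-26.5,-31,1],[0,-28,-30,-35,1],[0,-30,-32,-38,1]])

```text
time: 1.35
tool_pos: [384.3, -73.6, 405.0]
tcp_rot: [2.518, 1.57, 0.461]
contact_force: [0.3, -0.2, -0.2]
grip_width: 92.0
```

```bash
python3 - <<'E'
from go import *
plan([545,306,400],5.6)
E
```

```text
pos [384.3 -73.6 405. ] x axis [ 1.e-03  5.e-04 -1.e+00] jaw heading -27.85 q [-3.860e-01  9.300e-02  1.851e+00  1.000e-03  1.196e+00  1.000e-01] w 92.0 t 1.35
shift cm [  0.53  -3.53 -41.07] turn -33.45 alt 146.55
```

Call:
arm_command(moves=[[0,-0.3,-3,-3,1],[0,-0.7,-7,-7,1],[0,-1,-11.5,-10,1],[0,-1.5,-16,-14,1],[0,-2,-20.5,-18,1],[0,-2.5,-25,-22,1],[0,-2.8,-29.5,-26,1],[0,-3.2,-34,-29,1],[0,-3.4,-38,-32,1],[0,-3.5,-41,-33.4,1]])

```text
time: 2.35
tool_pos: [545.3, 307.7, 404.9]
tcp_rot: [2.18, 1.57, 0.709]
contact_force: [0.1, -1.0, -0.7]
grip_width: 91.8
```

```bash
python3 - <<'E'
from go import *
plan([545,306,400],5.6)
o=bot.get_obs();c=bot.capture("wrist");cv2.imwrite("pics/w1.png",c["frame"]);T=cam(c,o)
np.savez("w1.npz",T=T,K=c["K"])
print(proj(c,T,(545,306,184)),proj(c,T,(456,296,66)))
E
```

```text
pos [545.3 307.7 404.9] x axis [ 8.e-04  7.e-04 -1.e+00] jaw heading 5.73 q [0.391 0.531 1.222 0.    1.388 0.291] w 91.8 t 2.35
shift cm [ 0.49 -0.05  0.17] turn 0.13 alt -179.87
[316.70906325 221.83327525] [233.31409829 188.20973758]
```

View pics/w1.png

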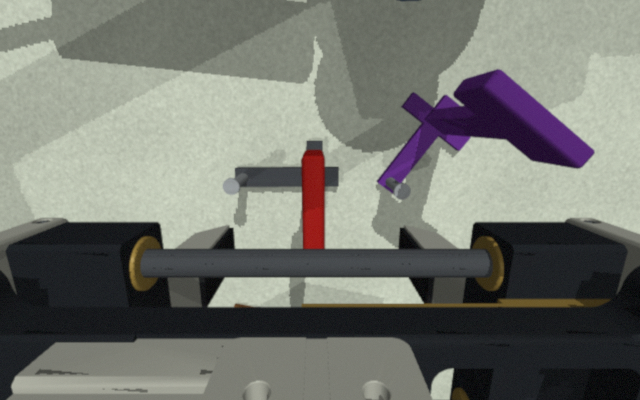

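The wrist view shows the red plate at (313,200) centred between the fingers and the pin head at (231,186). The purple tool is well to the right, at (400–590,70–190).

```bash
python3 - <<'E'
import cv2
a=cv2.imread('pics/w1.png')[130:260,210:350]
cv2.imwrite('pics/w1c.png',cv2.resize(a,None,fx=4.5,fy=4.5,interpolation=cv2.INTER_CUBIC))
h=cv2.cvtColor(cv2.imread('pics/w1.png'),cv2.COLOR_BGR2HSV)
for r in range(144,250,8):
    print(r,[(u,int(h[r,u,2])) for u in range(296,332) if (h[r,u,0]<8 or h[r,u,0]>172) and h[r,u,1]>150][::1][:1],[(u,int(h[r,u,2])) for u in range(296,332) if (h[r,u,0]<8 or h[r,u,0]>172) and h[r,u,1]>150][-1:])
E
```

```text
144 [] []
152 [(305, 103)] [(321, 102)]
160 [(302, 101)] [(323, 121)]
168 [(302, 94)] [(324, 93)]
176 [(302, 93)] [(324, 92)]
184 [(302, 89)] [(324, 93)]
192 [(303, 110)] [(323, 119)]
200 [(303, 109)] [(323, 120)]
208 [(303, 104)] [(323, 125)]
216 [(303, 121)] [(323, 124)]
224 [(303, 118)] [(323, 125)]
232 [(303, 113)] [(323, 126)]
240 [(303, 110)] [(323, 126)]
248 [(304, 106)] [(323, 102)]
```

View pics/w1c.png

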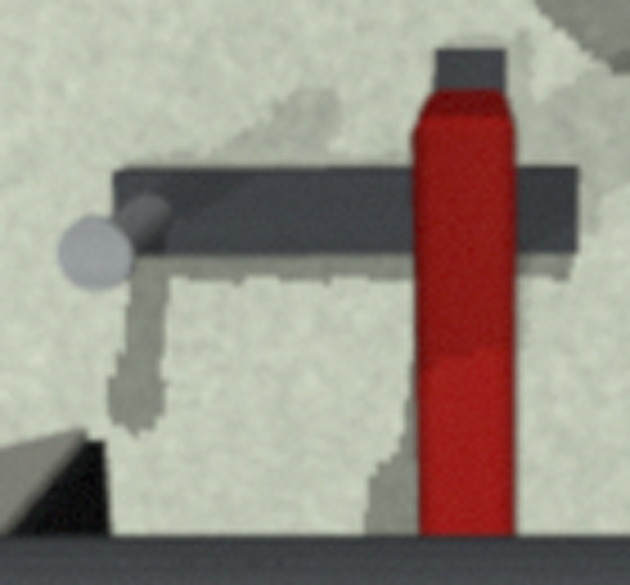

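```bash
python3 - <<'E'
from go import *
d=np.load("w1.npz");c={"K":d["K"]};T=d["T"]
a=onz(c,T,(312.8,155.6),184);b=onz(c,T,(313.6,244),184);print(a,b)
v=(b-a)[:2];v/=np.linalg.norm(v);g=a[:2]+45*v;print("grip",g,"plate heading",np.degrees(np.arctan2(v[1],v[0])))
pin=onz(c,T,(231.3,186.2),66);print("pin",pin)
x=(pin[:2]-g);print(np.linalg.norm(x),np.degrees(np.arctan2(x[1],x[0])))
# base bar edges
p=[onz(c,T,(210+u/4.5,130+w/4.5),10) for u,w in [(115,170),(400,165),(115,252),(400,252),(578,166),(578,250)]];print(np.round(p,1))
plan([g[0],g[1],160+159],5.7)
E
```

```text
[537.78268066 351.61059123 184.        ] [544.46595815 289.25880732 184.        ]
grip [542.57860748 306.8668868 ] plate heading -83.88201701010182
pin [453.76764674 297.99857414  66.        ]
89.25263982571428 -174.29757245331223
[[443.6 309.   10. ]
 [522.  318.2  10. ]
 [444.4 285.7  10. ]
 [524.2 293.7  10. ]
 [571.1 322.9  10. ]
 [573.9 299.3  10. ]]
pos [546.2 310.3 404.3] x axis [ 0.0016  0.0029 -1.    ] jaw heading 5.84 q [0.394 0.535 1.217 0.002 1.387 0.292] w 91.5 t 2.4
shift cm [ 8.53 -0.41  0.33] turn 0.14 alt -179.86
```

Call:
arm_command(moves=[[0,-0.4,0.35,0,1],[1.5,-0.4,0.35,0,1],[3.5,-0.4,0.35,0,1],[5.5,-0.4,0.35,0,1],[7.5,-0.4,0.35,0,1],[8.5,-0.4,0.35,0,1],[8.5,-0.4,0.35,0,1],[8.5,-0.4,0.35,0,1]])

```text
time: 3.2
tool_pos: [542.8, 306.3, 320.2]
tcp_rot: [2.373, 1.567, 0.904]
contact_force: [0.8, -0.7, 0.5]
grip_width: 91.4
```

```bash
python3 - <<'E'
from go import *
plan([542.6,306.9,319],5.7)
o=bot.get_obs();c=bot.capture("wrist");cv2.imwrite("pics/w2.png",c["frame"]);T=cam(c,o)
np.savez("w2.npz",T=T,K=c["K"])
E
```

```text
pos [542.8 306.3 320.2] x axis [ 0.0025  0.0032 -1.    ] jaw heading 5.81 q [0.39  0.591 1.356 0.002 1.19  0.288] w 91.4 t 3.2
shift cm [ 0.12 -0.02 -0.06] turn 0.11 alt -179.89
```

View pics/w2.png

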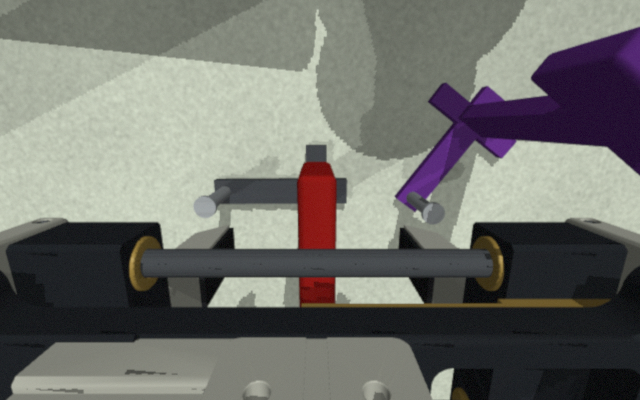

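The plate is centred between the open fingers at column 317, so I'm closing the grip.

Call:
arm_command(moves=[[0.1,0,0,0,0.5],[0.1,0,0,0,0.2],[0.1,0,0,0,0],[0.1,0,0,0,0],[0.1,0,0,0,0],[0.1,0,0,0,0],[0.1,0,0,0,0],[0.1,0,0,0,0],[0.1,0,0,0,0]])

```text
time: 4.15
tool_pos: [542.9, 306.5, 319.6]
tcp_rot: [2.279, 1.566, 0.81]
contact_force: [-0.3, 0.4, -0.0]
grip_width: 24.7
```

```bash
python3 - <<'E'
from go import *
plan([542.6,306.9,319],5.7)
o=bot.get_obs();print(o["contact_force"])
c=bot.capture("wrist");cv2.imwrite("pics/w3.png",c["frame"][120:320,180:460]);T=cam(c,o)
# jig from top view
c=bot.capture("top");f=c["frame"];cv2.imwrite("pics/t3.png",cv2.resize(f[150:250,280:370],None,fx=6,fy=6,interpolation=cv2.INTER_CUBIC))
E
```

```text
pos [542.9 306.5 319.6] x axis [ 0.0034  0.0036 -1.    ] jaw heading 5.82 q [0.391 0.592 1.357 0.002 1.188 0.288] w 24.7 t 4.15
shift cm [ 0.06 -0.03 -0.04] turn 0.12 alt -179.88
[-0.28890651  0.35655526 -0.03122779]
```

View pics/w3.png

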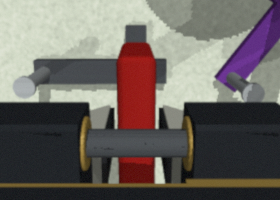

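View pics/t3.png

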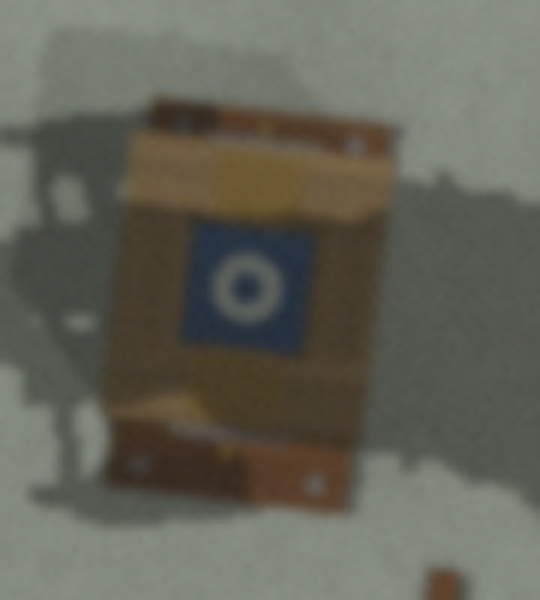

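Call:
arm_command(moves=[[0,0,0,0,0],[0,0,0,0,0],[0,0,0,0,0]])

```text
time: 4.55
tool_pos: [542.8, 306.5, 319.6]
tcp_rot: [2.314, 1.566, 0.845]
contact_force: [-0.5, 0.2, 1.9]
grip_width: 16.0
```

```bash
python3 - <<'E'
from go import *
plan([542.6,306.9,319],5.7)
o=bot.get_obs();print(o["contact_force"])
rays=[]
for n,roi in [("top",(308,185,336,213)),("scene",(314,196,334,214))]:
    c=bot.capture(n);T=cam(c);f=c["frame"];x0,y0,x1,y1=roi
    g=f[y0:y1,x0:x1].astype(float)
    h=cv2.cvtColor(f,cv2.COLOR_BGR2HSV)[y0:y1,x0:x1]
    m=(h[...,0]>95)&(h[...,0]<130)&(h[...,1]>60)|((h[...,1]<75))
    m=m.astype(np.uint8)*255; m=cv2.morphologyEx(m,cv2.MORPH_CLOSE,np.ones((3,3)))
    q=best=max(cv2.findContours(m,0,2)[0],key=cv2.contourArea);hull=cv2.convexHull(q);M=cv2.moments(hull);ctr=(M["m10"]/M["m00"]+x0,M["m01"]/M["m00"]+y0)
    r=cv2.minAreaRect(hull);print(n,ctr,r,onz(c,T,ctr,100))
    w=np.clip(h[...,2].astype(float)-h[...,1],0,None)*(h[...,1]<90);yy,xx=np.mgrid[y0:y1,x0:x1];u=((w*xx).sum()/w.sum(),(w*yy).sum()/w.sum());print(" ring",u,onz(c,T,u,100))
    rays.append(ray(c,T,u))
A=np.zeros((3,3));b=np.zeros(3)
for p,d in rays:
    d=d/np.linalg.norm(d);P=np.eye(3)-np.outer(d,d);A+=P;b+=P@p
print("tri",np.linalg.solve(A,b))
E
```

```text
pos [542.8 306.5 319.6] x axis [ 0.0031  0.0034 -1.    ] jaw heading 5.82 q [0.391 0.592 1.357 0.002 1.189 0.288] w 16.0 t 4.55
shift cm [ 0.06 -0.02 -0.05] turn 0.12 alt -179.88
[-0.4977066   0.22056386  1.87560576]
top (320.4625167336011, 197.2309236947791) ((12.315385818481445, 11.976922035217285), (23.44256591796875, 22.450286865234375), 7.125016689300537) [531.86017713  47.16676431 100.        ]
 ring (np.float64(320.7153315206024), np.float64(197.5320016732901)) [531.11177987  46.53042289 100.        ]
scene (323.5, 204.5) ((9.5, 8.5), (17.0, 19.0), 90.0) [535.47172565  47.30232108 100.        ]
 ring (np.float64(323.4254779837775), np.float64(203.80417149478563)) [533.35470524  47.45931312 100.        ]
tri [531.41343901  47.17290592  97.57005604]
```

```bash
python3 - <<'E'
from go import *
c=bot.capture("top");T=cam(c)
f=lambda u,v,z:np.round(onz(c,T,(u,v),z)[:2],1)
# purple from crop ca (150,110 offset,4x)
for nm,(u,v),z in [("bar end",(318,205),10),("bar end2",(300,222),10),("foot a",(160,195),10),("foot b",(225,82),10),("grip1",(70,150),184),("grip2",(145,15),184),("pin",(285,188),66)]:
    print(nm,f(150+u/4,110+v/4,z))
P=[f(280+u/6,150+v/6,100) for u,v in [(131,135),(395,155),(360,440),(103,418)]]
print(P)
for i,j in [(3,0),(2,1),(1,0),(2,3)]:
    d=P[j]-P[i];print(np.linalg.norm(d),np.degrees(np.arctan2(d[1],d[0])))
print(np.mean(P,0))
P=[f(280+u/6,150+v/6,100) for u,v in [(193,228),(313,233),(303,355),(183,345)]]
for i,j in [(3,0),(2,1),(1,0),(2,3)]:
    d=P[j]-P[i];print(np.linalg.norm(d),np.degrees(np.arctan2(d[1],d[0])))
print(np.mean(P,0))
E
```

```text
bar end [636.4 298. ]
bar end2 [624.5 310.1]
foot a [642.5 406.6]
foot b [721.5 364.1]
grip1 [636.8 398.7]
grip2 [715.9 358. ]
pin [637.6 306.1]
[array([593.6,  94.3]), array([586.1, -15.9]), array([467.2,  -1.9]), array([475.5, 104.6])]
118.54830239189428 -4.984394915250724
119.72138489008556 -6.71542854926195
110.45492293238904 86.10656340202186
106.82293761173206 85.54370269763001
[530.6    45.275]
48.940065386143445 -4.335851523980686
51.04919196226326 -4.381489075611905
50.02889165272402 88.0526936274392
49.94476949591419 85.63648860833807
[529.025  45.   ]
```

```bash
python3 - <<'E'
from go import *
plan([552,266,340],85.3)
E
```

```text
pos [542.8 306.5 319.6] x axis [ 0.0032  0.0035 -1.    ] jaw heading 5.82 q [0.391 0.592 1.357 0.002 1.189 0.288] w 16.0 t 4.7
shift cm [-2.05  0.51  4.11] turn -79.48 alt 100.52
```

Call:
arm_command(moves=[[-1,0,0,0,0],[-2,0,0,-3,0],[-2,0,0.5,-9,0],[-2,0,1,-17,0],[-2,0.1,1.5,-25,0],[-2,0.2,2,-33,0],[-2,0.3,2.5,-41,0],[-2,0.4,3.1,-49,0],[-2,0.5,3.7,-57,0],[-2,0.5,4.1,-63,0]])

```text
time: 5.7
tool_pos: [552.2, 265.8, 339.7]
tcp_rot: [1.151, 1.566, 0.786]
contact_force: [0.3, 0.1, -3.2]
grip_width: 15.9
```

```bash
python3 - <<'E'
from go import *
plan([552,266,340],85.3)
E
```

```text
pos [552.2 265.8 339.7] x axis [ 0.0035  0.0035 -1.    ] jaw heading 69.11 q [ 0.323  0.555  1.365  0.002  1.217 -0.884] w 15.9 t 5.7
shift cm [-0.03  0.02 -0.02] turn -16.19 alt 163.81
```

Call:
arm_command(moves=[[0,0,0,-7,0],[0,0,0,-13,0],[0,0,0,-16.2,0],[0,0,0,-16.2,0],[0,0,0,-16.2,0]])

```text
time: 6.2
tool_pos: [552.2, 265.8, 339.8]
tcp_rot: [0.858, 1.566, 0.775]
contact_force: [0.1, -0.4, -3.1]
grip_width: 15.7
```

```bash
python3 - <<'E'
from go import *
plan([552,266,340],85.3)
o=bot.get_obs();c=bot.capture("wrist");cv2.imwrite("pics/w4.png",c["frame"]);T=cam(c,o)
np.savez("w4.npz",T=T,K=c["K"])
c=bot.capture("top");cv2.imwrite("pics/t4.png",cv2.resize(c["frame"][150:250,190:360],None,fx=4.5,fy=4.5,interpolation=cv2.INTER_CUBIC))
c=bot.capture("scene");cv2.imwrite("pics/s4.png",cv2.resize(c["frame"][100:270,290:480],None,fx=4,fy=3.5,interpolation=cv2.INTER_CUBIC))
E
```

```text
pos [552.2 265.8 339.8] x axis [ 0.0037  0.0036 -1.    ] jaw heading 85.21 q [ 0.323  0.554  1.365  0.002  1.218 -1.165] w 15.7 t 6.2
shift cm [-0.02  0.01 -0.02] turn -0.09 alt 179.91
```

View pics/w4.png

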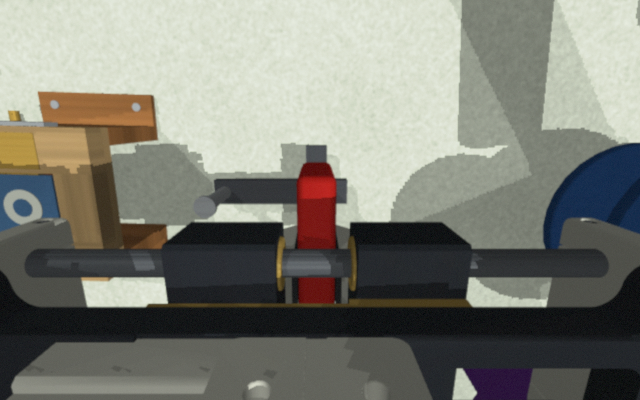

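View pics/s4.png

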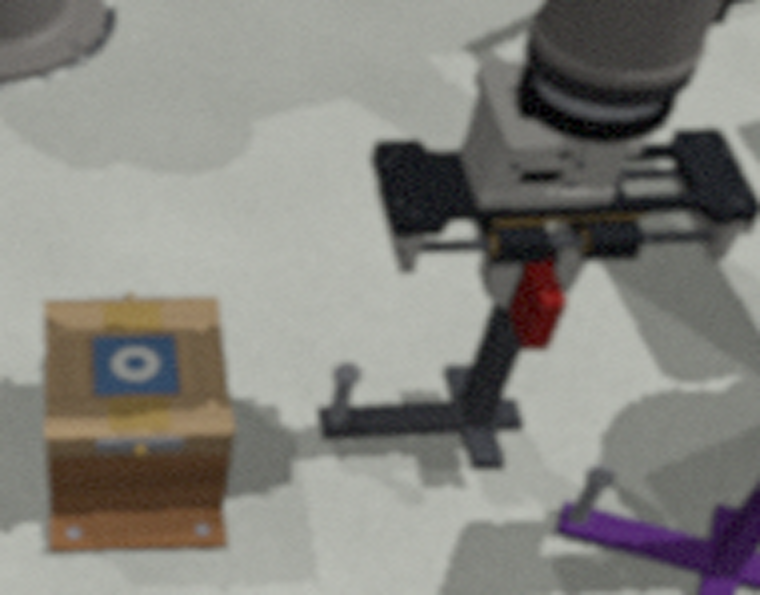

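View pics/t4.png

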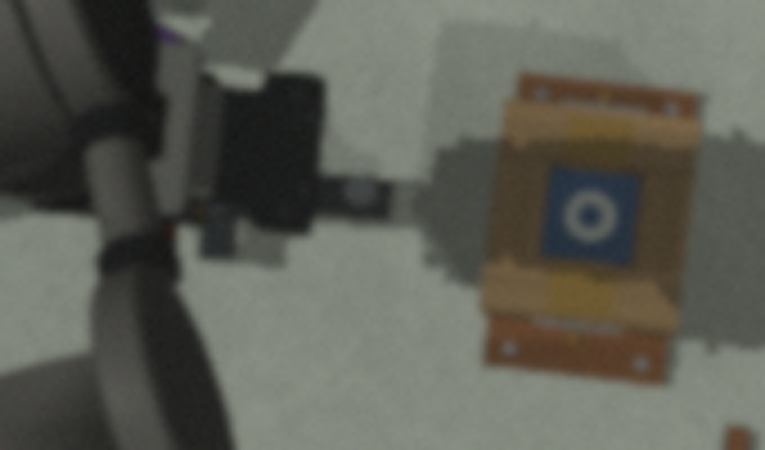

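```bash
python3 - <<'E'
import cv2
a=cv2.imread('pics/w4.png')[80:290,0:250]
cv2.imwrite('pics/w4c.png',cv2.resize(a,None,fx=3.2,fy=2.8,interpolation=cv2.INTER_CUBIC))
from go import *
d=np.load("w4.npz");c={"K":d["K"]};T=d["T"]
f=lambda u,v,z:np.round(onz(c,T,(u,v),z),1)
print("ring",f(22,208,100),"pin",f(204.5,206.5,86.3), f(204.5,206.5,86.3)[:2]-f(22,208,100)[:2])
E
```

```text
ring [530.5  46.  100. ] pin [544.3 177.5  86.3] [ 13.8 131.5]
```

View pics/w4c.png

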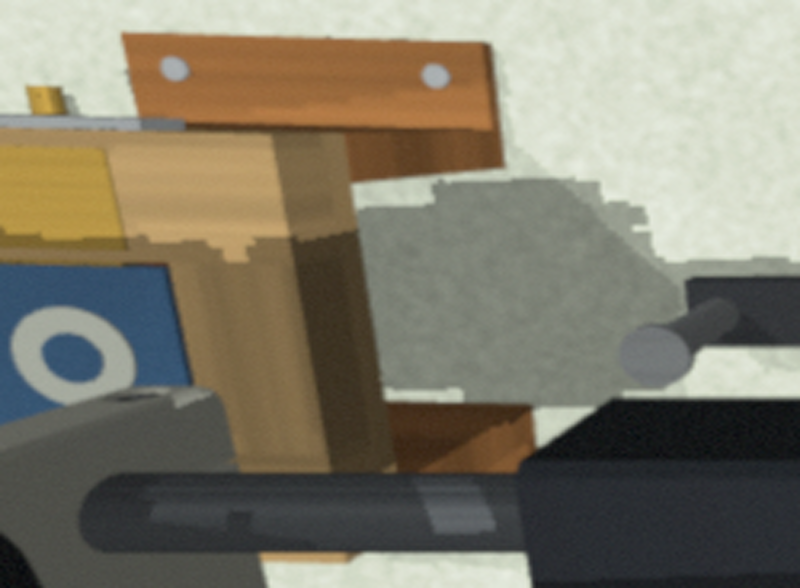

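```bash
python3 - <<'E'
from go import *
d=np.load("w4.npz");c={"K":d["K"]};T=d["T"]
f=lambda u,v,z:onz(c,T,(u/3.2,80+v/2.8),z)
for nm,a,b,z in [("plate edge",(275,135),(328,470),100),("tile edge",(168,265),(192,385),100),("screws",(175,69),(435,77),8),("foot edge",(123,33),(490,43),8),("tile top",(0,261),(168,265),100),("brass",(107,150),(127,247),100)]:
    p,q=f(*a,z),f(*b,z);v=q-p;print(nm,np.round(p,1),np.round(q,1),np.linalg.norm(v),np.degrees(np.arctan2(v[1],v[0])))
E
```

```text
plate edge [477.1 109.7 100. ] [567.4  97.9 100. ] 91.06579105632561 -7.448238551390051
tile edge [507.5  76.4 100. ] [540.2  72.3 100. ] 32.96696432223966 -7.253539600138729
screws [448.7  17.8   8. ] [457.9  96.6   8. ] 79.27374982900845 83.30524764508215
foot edge [435.7   5.7   8. ] [448.1 115.9   8. ] 110.88731000451638 83.55611051156863
tile top [503.3  38.6 100. ] [507.5  76.4 100. ] 38.023979090652546 83.59816022557293
brass [477.6  71.8 100. ] [502.1  68.6 100. ] 24.720058770555262 -7.493697050161134
```

Call:
arm_command(moves=[[0.3,0,0,1.7,0],[0.8,0,0.2,1.7,0],[1.3,0,0.4,1.7,0],[1.6,0,0.4,1.7,0],[1.6,0,0.4,1.7,0]])

```text
time: 6.85
tool_pos: [556.2, 265.5, 322.9]
tcp_rot: [1.082, 1.567, 0.969]
contact_force: [-0.5, 0.8, -3.3]
grip_width: 16.2
```

```bash
python3 - <<'E'
from go import *
o=bot.get_obs();print(o["contact_force"])
plan([552,266,323.6],83.5)
c=bot.capture("wrist");cv2.imwrite("pics/w5.png",c["frame"]);T=cam(c,o)
np.savez("w5.npz",T=T,K=c["K"])
a=c["frame"][80:290,0:250];cv2.imwrite('pics/w5c.png',cv2.resize(a,None,fx=3.2,fy=2.8,interpolation=cv2.INTER_CUBIC))
E
```

```text
[-0.53432941  0.81239672 -3.26239596]
pos [556.2 265.5 322.9] x axis [ 0.0021  0.003  -1.    ] jaw heading 83.56 q [ 0.321  0.577  1.375  0.002  1.187 -1.139] w 16.2 t 6.85
shift cm [-0.07  0.01 -0.42] turn 0.06 alt -179.94
```

View pics/w5c.png

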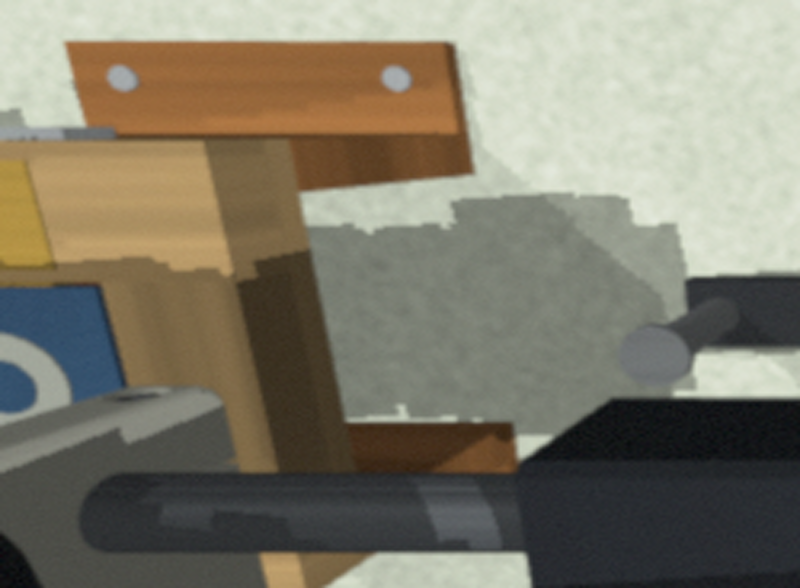

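```bash
python3 - <<'E'
from go import *
d=np.load("w5.npz");c={"K":d["K"]};T=d["T"]
f=lambda u,v,z:onz(c,T,(u/3.2,80+v/2.8),z)
J=T[:3,:3];h=np.radians(83.4);y=np.array([np.cos(h),np.sin(h),0]);x=np.array([y[1],-y[0],0])
pin=f(655,354,69.3);print("pin",pin)
for nm,p,z in [("ring",(8,388),100),("plate corner -x+y",(207,141),100),("edge",(265,470),100),("tile corner -x+y",(101,287),100),("tile edge",(125,390),100),("foot corner",(455,42),8),("foot l",(66,42),8)]:
    q=f(*p,z);print(nm,np.round(q,1),"pin - it: jx",round((pin-q)@x,1),"jy",round((pin-q)@y,1))
E
```

```text
pin [545.2756207  177.35811793  69.3       ]
ring [530.7  47.3 100. ] pin - it: jx -0.5 jy 130.8
plate corner -x+y [477.  109.6 100. ] pin - it: jx 60.0 jy 75.2
edge [558.6  96.5 100. ] pin - it: jx -22.5 jy 78.8
tile corner -x+y [508.1  76.3 100. ] pin - it: jx 25.3 jy 104.7
tile edge [534.1  72.5 100. ] pin - it: jx -1.0 jy 105.4
foot corner [448.1 116.7   8. ] pin - it: jx 89.6 jy 71.5
foot l [435.6   5.4   8. ] pin - it: jx 89.2 jy 183.4
```

The tool is lined up with the tunnel. The pin is 0 ± 0.5 mm off sideways and about 130 mm from the hole along jig y. Sliding in.

Call:
arm_command(moves=[[0,-1,0,0,0],[0,-2.5,0,0,0],[0,-4,0,0,0],[0,-6,0,0,0],[0,-8,0,0,0],[0,-10,0,0,0],[0,-11.5,0,0,0],[0,-12.6,0,0,0],[0,-13,0,0,0],[0,-13,0,0,0]])

```text
time: 7.9
tool_pos: [541.7, 135.8, 323.0]
tcp_rot: [0.964, 1.566, 0.851]
contact_force: [-0.2, 0.7, -2.2]
grip_width: 15.8
```

```bash
python3 - <<'E'
from go import *
o=bot.get_obs();print(o["contact_force"],o["moment"])
plan([541.5,136.4,323.6],83.5)
c=bot.capture("wrist");cv2.imwrite("pics/w6.png",c["frame"]);T=cam(c,o)
np.savez("w6.npz",T=T,K=c["K"])
c=bot.capture("scene");cv2.imwrite("pics/s6.png",cv2.resize(c["frame"][100:270,290:480],None,fx=4,fy=3.5,interpolation=cv2.INTER_CUBIC))
E
```

```text
[-0.21872514  0.71589862 -2.17617665] [ 0.13044537 -0.11281241 -0.02477581]
pos [541.7 135.8 323. ] x axis [ 0.003   0.0035 -1.    ] jaw heading 83.51 q [ 0.108  0.478  1.551  0.003  1.11  -1.351] w 15.8 t 7.9
shift cm [-0.06  0.05 -0.02] turn 0.01 alt -179.99
```

View pics/w6.png

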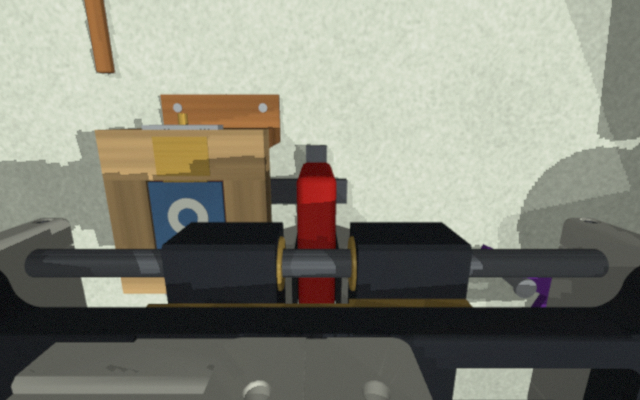

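View pics/s6.png

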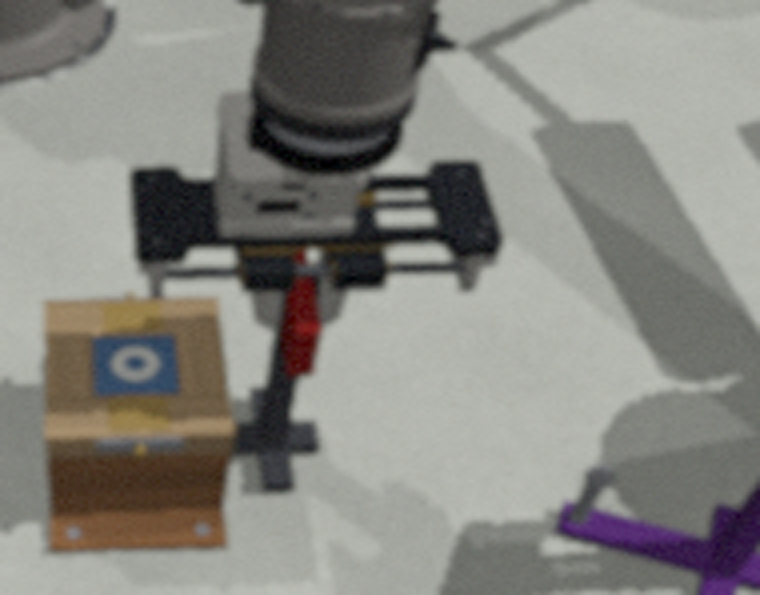

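```bash
python3 - <<'E'
from go import *
d=np.load("w6.npz");c={"K":d["K"]};T=d["T"]
im=cv2.imread("pics/w6.png");h=cv2.cvtColor(im,cv2.COLOR_BGR2HSV)
x0,y0,x1,y1=158,190,218,224
pin=onz(c,T,(204.7,206.4),69.5);print("pin",pin)
hh=np.radians(83.4);y=np.array([np.cos(hh),np.sin(hh),0]);x=np.array([y[1],-y[0],0])
cv2.imwrite("pics/w6c.png",cv2.resize(im[90:260,90:290],None,fx=4,fy=3.5,interpolation=cv2.INTER_CUBIC))
for nm,p,z,jc in [("ring?",(188,216),100,(0,0)),("tile -x+y",(223,181),100,(-25,25)),("tile -x-y",(148,181),100,(-25,-25)),("screws mid",(220,107.5),8,(-80,0))]:
    q=onz(c,T,p,z);print(nm,np.round(q,1),"pin rel hole",round((pin-q)@x+jc[0],1),round((pin-q)@y+jc[1],1))
E
```

```text
pin [530.91310109  47.92254704  69.5       ]
ring? [529.2  47.3 100. ] pin rel hole 1.6 0.8
tile -x+y [507.4  76.4 100. ] pin rel hole 1.6 -0.6
tile -x-y [501.6  25.7 100. ] pin rel hole 1.5 0.5
screws mid [452.7  56.6   8. ] pin rel hole -1.4 0.4
```

View pics/w6c.png

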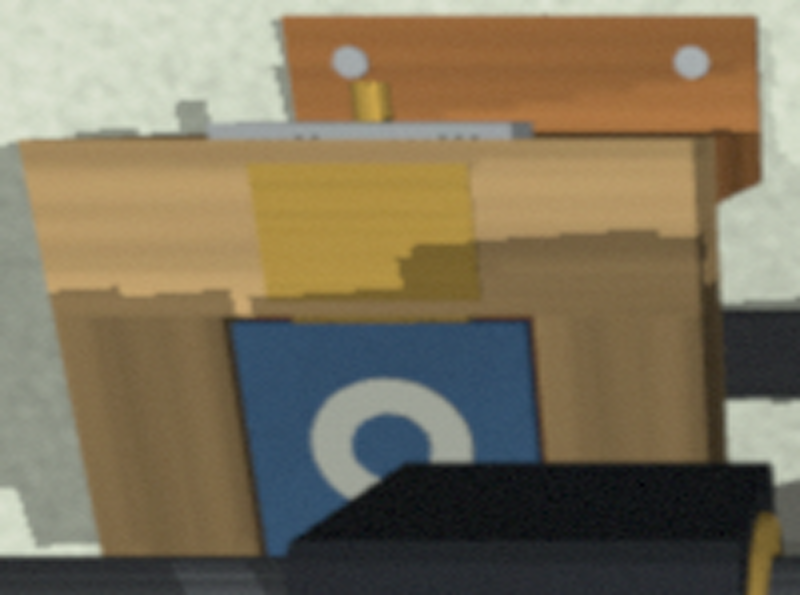

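Call:
arm_command(moves=[[-0.3,0,0,0,0],[-0.7,0,0,0,0],[-1.1,0,0,0,0],[-1.4,0,0,0,0],[-1.7,0,0,0,0],[-2.0,0,0,0,0],[-2.3,0,0,0,0],[-2.3,0,0,0,0]])

```text
time: 8.8
tool_pos: [541.7, 136.6, 346.2]
tcp_rot: [0.973, 1.566, 0.861]
contact_force: [-0.3, 1.0, -3.4]
grip_width: 15.8
```

```bash
python3 - <<'E'
from go import *
o=bot.get_obs();print(o["contact_force"],o["moment"])
plan([541.7,135.8,356.6],83.5)
c=bot.capture("wrist");cv2.imwrite("pics/w7.png",c["frame"][90:310,90:380])
c=bot.capture("scene");cv2.imwrite("pics/s7.png",cv2.resize(c["frame"][100:270,290:480],None,fx=4,fy=3.5,interpolation=cv2.INTER_CUBIC))
E
```

```text
[-0.3460828   1.02941682 -3.4234632 ] [ 0.42143289 -0.20129338  0.01598265]
pos [541.7 136.6 346.2] x axis [ 0.0033  0.0038 -1.    ] jaw heading 83.57 q [ 0.109  0.454  1.52   0.004  1.164 -1.351] w 15.8 t 8.8
shift cm [-1.05 -0.08  0.01] turn 0.07 alt -179.93
```

View pics/w7.png

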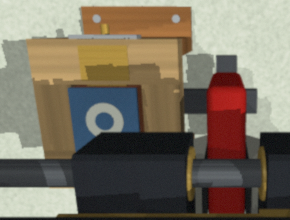

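View pics/s7.png

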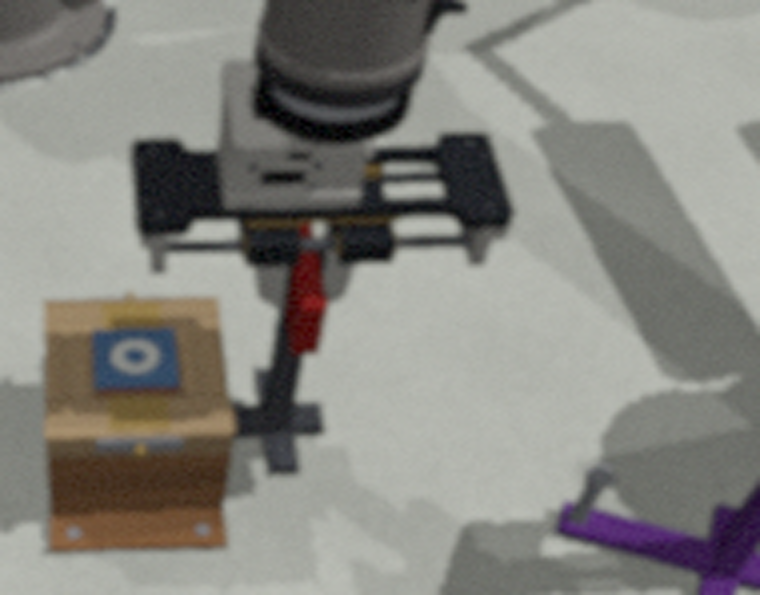

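The tile has risen a few mm and is level (scene crop: blue face at (136,358) with a red rim visible). I'll carry on up.

Call:
arm_command(moves=[[-0.2,0,0,0,0],[-0.5,0,0,0,0],[-0.8,0,0,0,0],[-1.05,0,0,0,0],[-1.15,0,0,0,0],[-1.15,0,0,0,0],[-1.15,0,0,0,0]])

```text
time: 9.6
tool_pos: [541.6, 136.6, 357.8]
tcp_rot: [0.892, 1.566, 0.78]
contact_force: [-0.8, 0.6, -3.8]
grip_width: 15.8
```

```bash
python3 - <<'E'
from go import *
o=bot.get_obs();print(o["contact_force"],o["moment"])
plan([541.7,135.8,356.6],83.5)
c=bot.capture("wrist");cv2.imwrite("pics/w8.png",cv2.resize(c["frame"][90:310,90:380],None,fx=2.5,fy=2.5))
c=bot.capture("scene");cv2.imwrite("pics/s8.png",cv2.resize(c["frame"][100:270,290:480],None,fx=4,fy=3.5,interpolation=cv2.INTER_CUBIC))
E
```

```text
[-0.84786462  0.57046197 -3.81323045] [ 0.21174207 -0.17796695  0.01589744]
pos [541.6 136.6 357.8] x axis [ 0.0037  0.0037 -1.    ] jaw heading 83.58 q [ 0.109  0.442  1.504  0.003  1.191 -1.351] w 15.8 t 9.6
shift cm [ 0.12 -0.08  0.02] turn 0.08 alt -179.92
```

View pics/w8.png

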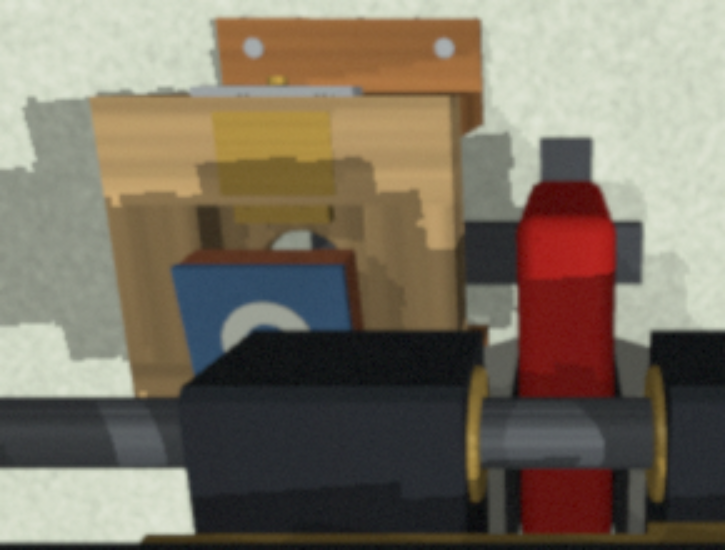

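View pics/s8.png

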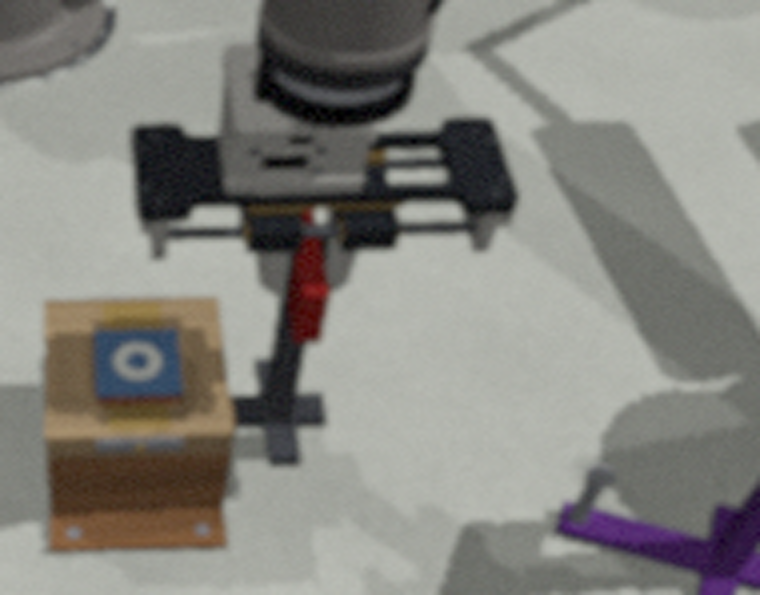

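```bash
python3 - <<'E'
from go import *
d=np.load("w6.npz");c={"K":d["K"]}
o=bot.get_obs();cw=bot.capture("wrist");T=cam(cw,o);np.savez("w8.npz",T=T,K=cw["K"])
f=lambda p:((proj(c,T,p)-90)*2.5).round(0)
hh=np.radians(83.4);y=np.array([np.cos(hh),np.sin(hh),0]);x=np.array([y[1],-y[0],0]);C=np.array([530.0,47.3,0])
P=lambda a,b,z:C+a*x+b*y+np.array([0,0,z])
for z in (100,112,115,117): print(z,"tile corners",f(P(-25,25,z)),f(P(-25,-25,z)),"ring",f(P(0,0,z)))
print("tile bottom",f(P(-25,25,99)),f(P(-25,-25,99)))
print("recess",f(P(-26.5,26.5,100)),f(P(-26.5,-26.5,100)),f(P(-26.5,-26.5,84)),"hole -x",f(P(-15,0,84)))
E
```

```text
100 tile corners [358. 209.] [200. 209.] ring [286. 285.]
112 tile corners [348. 216.] [182. 215.] ring [273. 295.]
115 tile corners [345. 218.] [177. 217.] ring [269. 298.]
117 tile corners [343. 219.] [174. 218.] ring [266. 300.]
tile bottom [359. 209.] [202. 208.]
recess [363. 205.] [195. 204.] [217. 197.] hole -x [299. 230.]
```

```bash
python3 - <<'E'
from go import *
cw=bot.capture("wrist");cs=bot.capture("scene");ct=bot.capture("top")
cv2.imwrite("pics/w9.png",cv2.resize(cw["frame"][150:240,130:260],None,fx=6,fy=6,interpolation=cv2.INTER_CUBIC))
s=cv2.resize(cs["frame"][165:245,290:360],None,fx=6,fy=6,interpolation=cv2.INTER_CUBIC)
cv2.imwrite("pics/s9.png",s)
cv2.imwrite("pics/t9.png",cv2.resize(ct["frame"][160:240,280:365],None,fx=6,fy=6,interpolation=cv2.INTER_CUBIC))
E
```

```text
(no output)
```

View pics/w9.png

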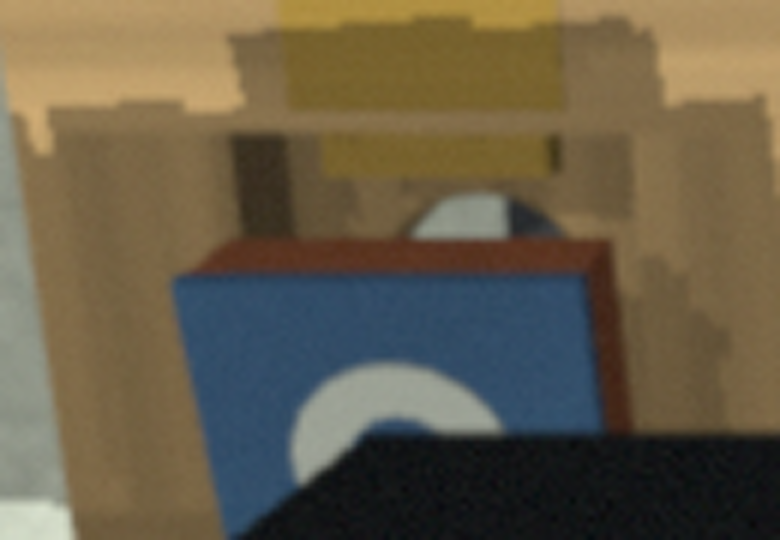

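View pics/s9.png

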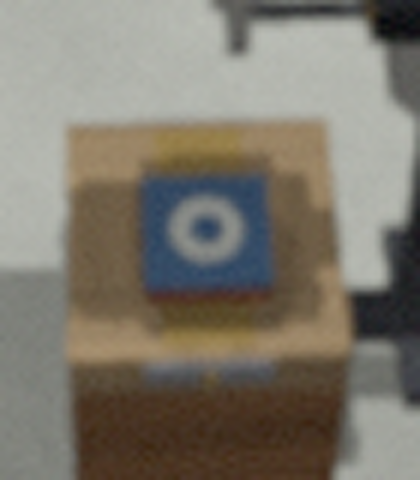

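View pics/t9.png

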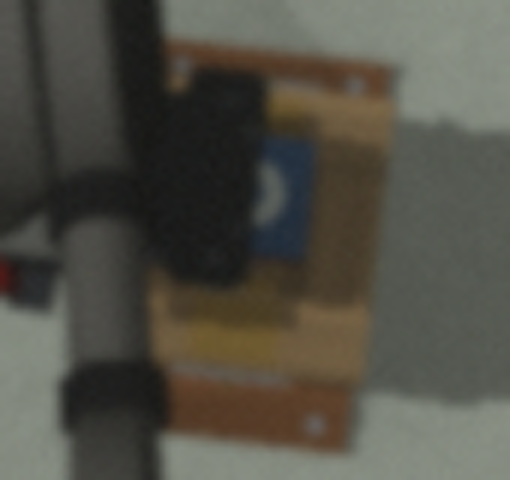

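```bash
python3 - <<'E'
from go import *
d=np.load("w8.npz");c={"K":d["K"]};T=d["T"]
hh=np.radians(83.4);y=np.array([np.cos(hh),np.sin(hh),0]);x=np.array([y[1],-y[0],0]);C=np.array([530.0,47.3,0])
def L(u,v,z):
    q=onz(c,T,(130+u/6,150+v/6),z)-C;return np.round([q@x,q@y],1)
for z in (115,120,125): print(z,"top -x-y",L(175,276,z),"top -x+y",L(588,275,z),"rightedge",L(605,430,z),"ring top",L(393,362,z),"bottom",L(237,240,z-16),L(612,240,z-16))
print("recess -x wall",L(232,132,100),L(632,132,100),"floor",L(240,235,84),"brass end",L(322,177,99),L(550,177,99),"hole",L(480,193,84))
cs=bot.capture("scene");T2=cam(cs)
def S(u,v,z):
    q=onz(cs,T2,(290+u/6,165+v/6),z)-C;return np.round([q@x,q@y],1)
for z in (115,120,125): print("scene",z,"ring",S(207,229,z),"corners",S(140,174,z),S(268,174,z),S(146,295,z),S(273,290,z))
E
```

```text
115 top -x-y [-10.3 -28. ] top -x+y [-10.6  24. ] rightedge [10.  24.8] ring top [ 0.9 -1.7] bottom [-11.4 -27.5] [-11.5  22.9]
120 top -x-y [-11.6 -25.4] top -x+y [-11.8  25.5] rightedge [ 8.3 26.2] ring top [-0.6  0.4] bottom [-12.5 -25.1] [-12.7  24.3]
125 top -x-y [-12.8 -22.7] top -x+y [-13.   26.9] rightedge [ 6.6 27.7] ring top [-2.1  2.4] bottom [-13.7 -22.6] [-13.8  25.7]
recess -x wall [-26.2 -26. ] [-26.4  26.7] floor [ -8.8 -34.4] brass end [-20.  -15.2] [-20.1  15.2] hole [-15.    0.4]
scene 115 ring [13.1  2.4] corners [-15.6 -23.3] [-14.2  28.1] [ 44.5 -22.6] [43.5 26.5]
scene 120 ring [16.9  2.1] corners [-11.5 -23.4] [-10.2  27.7] [ 48.2 -22.7] [47.1 26. ]
scene 125 ring [20.8  1.8] corners [ -7.5 -23.5] [-6.1 27.2] [ 51.8 -22.8] [50.8 25.5]
```

The catches show snapped in: the brass tongue of catch_b reaches into the recess at wrist crop (440,150). But the tile popped out of the recess. It has slid about 12 mm towards +x, with its -x edge at crop row 275 where about 218 px was expected, so it sits partly on the pin and partly on the plate. To mend this I'll lower the pin a few mm so the tile lies level, then drag it back towards -x on the pin.

Call:
arm_command(moves=[[0.1,0,0,0,0],[0.2,0,0,0,0],[0.3,0,0,0,0],[0.3,0,0,0,0]])

```text
time: 10.35
tool_pos: [541.6, 136.6, 354.4]
tcp_rot: [1.01, 1.566, 0.898]
contact_force: [1.0, -0.2, -3.0]
grip_width: 15.9
```

```bash
cat > look.py <<'E'
import sys
from go import *
n=sys.argv[1]
o=bot.get_obs();print("F",np.round(o["contact_force"],1),"M",np.round(o["moment"],2))
plan([541.7,135.8,356.6],83.5)
cw=bot.capture("wrist");np.savez(f"w{n}.npz",T=cam(cw,o),K=cw["K"]);cs=bot.capture("scene")
a=cv2.resize(cw["frame"][150:240,130:260],None,fx=6,fy=6,interpolation=cv2.INTER_CUBIC)[:,:]
s=cv2.resize(cs["frame"][165:255,290:360],None,fx=6,fy=6,interpolation=cv2.INTER_CUBIC)
cv2.imwrite(f"pics/w{n}.png",cv2.resize(a,(500,346)));cv2.imwrite(f"pics/c{n}.png",np.hstack([cv2.resize(a,(480,332)),cv2.resize(s,(300,386))[:332]]))
E
python3 look.py 10
```

```text
F [ 1.  -0.2 -3. ] M [ 0.24 -0.12 -0.03]
pos [541.6 136.6 354.4] x axis [ 0.003   0.0037 -1.    ] jaw heading 83.57 q [ 0.109  0.446  1.509  0.004  1.184 -1.351] w 15.9 t 10.35
shift cm [-0.22 -0.08  0.02] turn 0.07 alt -179.93
```

View pics/c10.png

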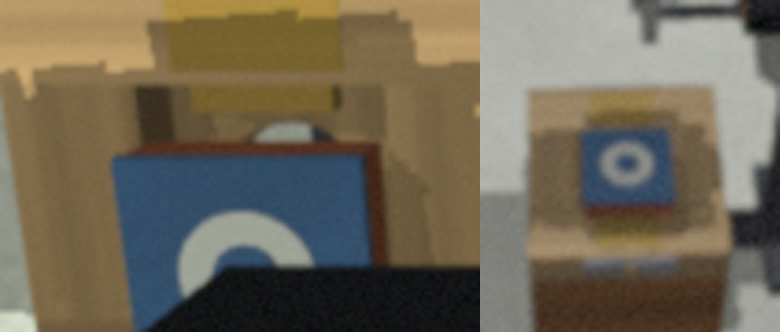

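```bash
cat > loc.py <<'E'
from go import *
hh=np.radians(83.4);y=np.array([np.cos(hh),np.sin(hh),0]);x=np.array([y[1],-y[0],0]);C=np.array([530.0,47.3,0])
def loc(n,u,v,z,k=.6154):
    d=np.load(f"w{n}.npz");q=onz({"K":d["K"]},d["T"],(130+u/k/6,150+v/k/6),z)-C;return np.round([q@x,q@y],1)
E
python3 - <<'E'
from loc import *
for z in (115,117,119): print(z,loc(10,112,155.5,z),loc(10,363,155,z),"bot",loc(10,130,143,z-16),loc(10,378,143,z-16))
print("wall",loc(10,138,86,100),"brass",loc(10,265,109,99))
E
```

```text
115 [-14.2 -25.1] [-14.4  25.4] bot [-13.3 -29.2] [-13.4  24.1]
117 [-14.7 -24. ] [-14.9  26. ] bot [-13.7 -28.2] [-13.9  24.7]
119 [-15.2 -23. ] [-15.4  26.6] bot [-14.2 -27.2] [-14.3  25.2]
wall [-25.9 -25.6] brass [-20.8   0.5]
```

The tile is now level, with its centre about 10 mm off towards +x. I'll drag it -x on the pin.

Call:
arm_command(moves=[[0,0,-0.1,0,0],[0,0,-0.2,0,0],[0,0,-0.3,0,0],[0,0,-0.4,0,0],[0,0,-0.5,0,0],[0,0,-0.5,0,0]])

```text
time: 11.05
tool_pos: [536.5, 137.2, 354.5]
tcp_rot: [0.99, 1.566, 0.878]
contact_force: [0.4, 0.1, -3.0]
grip_width: 16.1
```

```bash
python3 look.py 11
```

```text
F [ 0.4  0.1 -3. ] M [ 0.17 -0.13 -0.  ]
pos [536.5 137.2 354.5] x axis [ 0.0031  0.0038 -1.    ] jaw heading 83.58 q [ 0.111  0.437  1.522  0.004  1.179 -1.349] w 16.1 t 11.05
shift cm [-0.21 -0.08  0.53] turn 0.08 alt -179.92
```

View pics/c11.png

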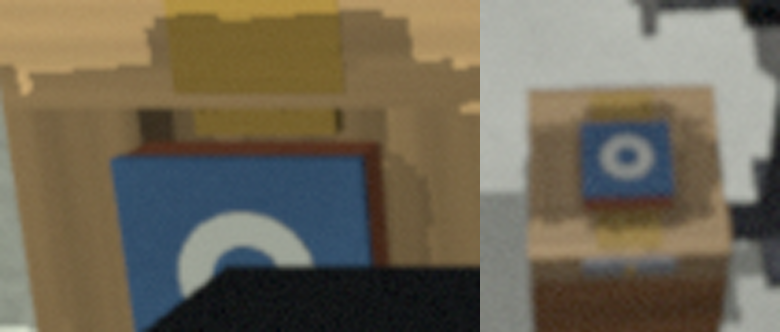

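Call:
arm_command(moves=[[0,0,-0.1,0,0],[0,0,-0.2,0,0],[0,0,-0.3,0,0],[0,0,-0.4,0,0],[0,0,-0.4,0,0]])

```text
time: 11.65
tool_pos: [532.5, 137.7, 354.5]
tcp_rot: [0.979, 1.566, 0.867]
contact_force: [-0.7, 0.2, -3.2]
grip_width: 16.0
```

```bash
python3 look.py 12; python3 - <<'E'
from loc import *
print(0)
E
```

```text
F [-0.7  0.2 -3.2] M [ 0.21 -0.11 -0.04]
pos [532.5 137.7 354.5] x axis [ 0.0032  0.0037 -1.    ] jaw heading 83.58 q [ 0.113  0.431  1.533  0.004  1.174 -1.347] w 16.0 t 11.65
shift cm [-0.2  -0.08  0.93] turn 0.08 alt -179.92
0
```

View pics/c12.png

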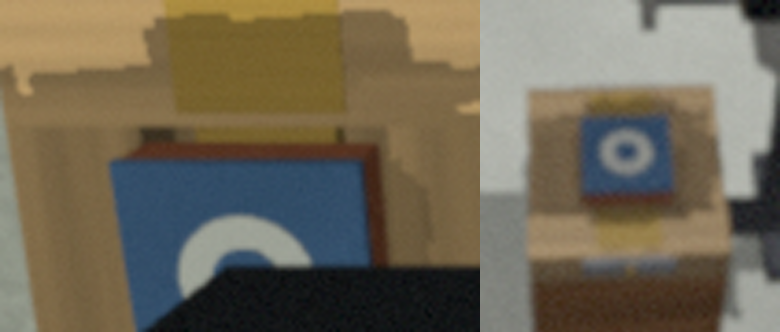

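```bash
python3 - <<'E'
from loc import *
z=117;print(z,loc(12,110,159,z),loc(12,362,159,z),"bot",loc(12,133,144.5,z-16),loc(12,377,144.5,z-16))
print("wall",loc(12,140,127,100),loc(12,382,127,100))
E
```

```text
117 [-23.  -24.6] [-23.1  25.7] bot [-22.4 -27.7] [-22.5  24.4]
wall [-26.  -26.2] [-26.2  25.5]
```

Call:
arm_command(moves=[[0,0,-0.1,0,0],[0,0,-0.2,0,0],[0,0,-0.2,0,0],[0.05,0,-0.2,0,0],[0.1,0,-0.2,0,0],[0.15,0,-0.2,0,0],[0.15,0,-0.2,0,0]])

```text
time: 12.45
tool_pos: [530.8, 137.9, 353.0]
tcp_rot: [0.912, 1.566, 0.8]
contact_force: [1.3, -0.1, -3.7]
grip_width: 15.8
```

```bash
python3 look.py 13
```

```text
F [ 1.3 -0.1 -3.7] M [ 0.1  -0.43  0.08]
pos [530.8 137.9 353. ] x axis [ 0.0036  0.0037 -1.    ] jaw heading 83.58 q [ 0.114  0.429  1.54   0.004  1.168 -1.347] w 15.8 t 12.45
shift cm [-0.35 -0.08  1.11] turn 0.08 alt -179.92
```

View pics/c13.png

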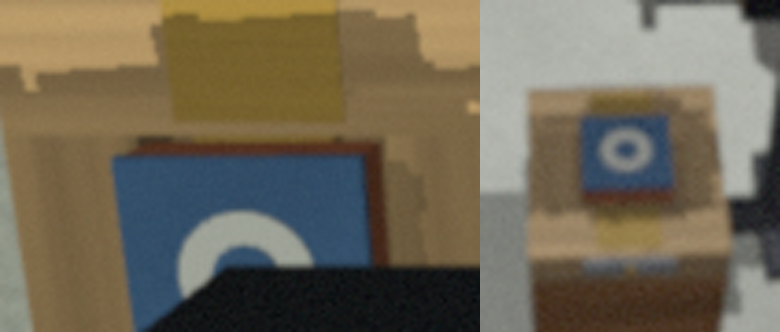

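```bash
python3 - <<'E'
from loc import *
for z in (115.5,117):print(z,loc(13,113,154.5,z),loc(13,363,154.5,z),"bot",loc(13,132,142,z-16),loc(13,379,142,z-16))
print("wall",loc(13,140,136.5,100),loc(13,382,136.5,100))
E
```

```text
115.5 [-25.6 -23.9] [-25.7  26. ] bot [-24.6 -27.8] [-24.8  24.9]
117 [-25.9 -23.1] [-26.1  26.4] bot [-25.  -27.1] [-25.1  25.3]
wall [-26.  -25.7] [-26.1  25.7]
```

Call:
arm_command(moves=[[0.05,0,0,0,0],[0.1,0,0,0,0],[0.15,0,0,0,0],[0.2,0,0,0,0],[0.3,0,0,0,0],[0.4,0,0,0,0],[0.4,0,0,0,0]])

```text
time: 13.25
tool_pos: [530.8, 137.9, 348.9]
tcp_rot: [0.912, 1.566, 0.8]
contact_force: [1.6, -0.8, -3.1]
grip_width: 15.7
```

```bash
python3 look.py 14
```

```text
F [ 1.6 -0.8 -3.1] M [ 0.09 -0.42  0.13]
pos [530.8 137.9 348.9] x axis [ 0.0035  0.0036 -1.    ] jaw heading 83.58 q [ 0.114  0.433  1.546  0.004  1.159 -1.347] w 15.7 t 13.25
shift cm [-0.77 -0.08  1.11] turn 0.08 alt -179.92
```

View pics/c14.png

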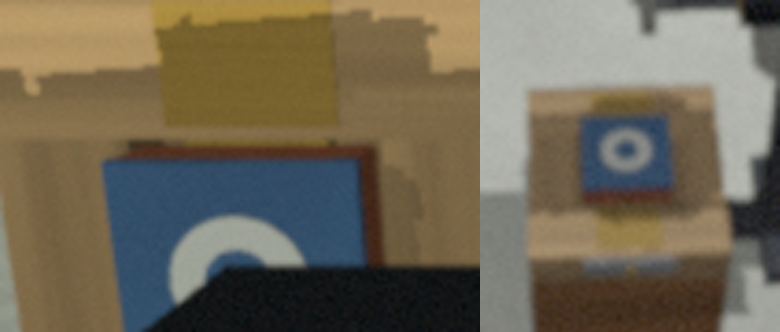

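The tile stays up and level on the catches while the pin drops away. Next I'll centre the pin under the hole again.

Call:
arm_command(moves=[[0,0,0.2,0,0],[0,0,0.4,0,0],[0,0,0.6,0,0],[0,0,0.8,0,0],[0,-0.1,1.0,0,0],[0,-0.1,1.05,0,0],[0,-0.1,1.05,0,0]])

```text
time: 14.05
tool_pos: [541.2, 135.6, 348.9]
tcp_rot: [0.947, 1.566, 0.835]
contact_force: [-0.4, -0.4, -3.2]
grip_width: 15.8
```

```bash
python3 look.py 15; python3 - <<'E'
from go import *
plan([541.5,136.0,323],83.5)
E
```

```text
F [-0.4 -0.4 -3.2] M [ 0.1  -0.15 -0.01]
pos [541.2 135.6 348.9] x axis [ 0.0033  0.0037 -1.    ] jaw heading 83.57 q [ 0.107  0.45   1.518  0.004  1.17  -1.353] w 15.8 t 14.05
shift cm [-0.77  0.03  0.05] turn 0.07 alt -179.93
pos [541.1 135.7 348.9] x axis [ 0.0033  0.0037 -1.    ] jaw heading 83.58 q [ 0.107  0.45   1.519  0.004  1.17  -1.353] w 15.7 t 14.15
shift cm [2.59 0.03 0.03] turn 0.08 alt -179.92
```

View pics/c15.png

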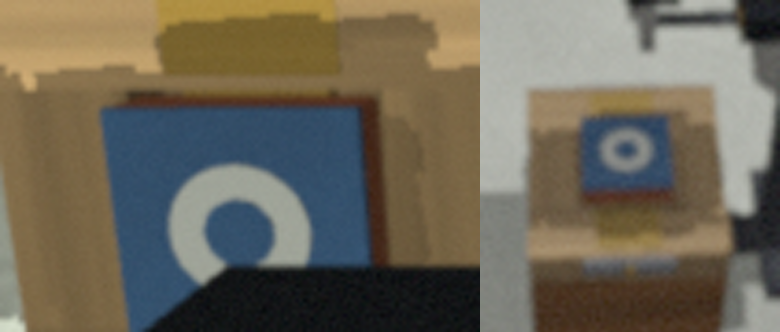

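Call:
arm_command(moves=[[0.3,0,0,0,0],[0.7,0,0,0,0],[1.1,0,0,0,0],[1.5,0,0,0,0],[1.9,0,0,0,0],[2.3,0,0,0,0],[2.5,0,0,0,0],[2.5,0,0,0,0]])

```text
time: 14.95
tool_pos: [541.1, 135.8, 323.5]
tcp_rot: [1.057, 1.566, 0.945]
contact_force: [0.1, 0.1, -3.6]
grip_width: 16.0
```

```bash
python3 look.py 16; python3 - <<'E'
from go import *
c=bot.capture("scene");cv2.imwrite("pics/s16.png",cv2.resize(c["frame"][100:270,290:480],None,fx=4,fy=3.5,interpolation=cv2.INTER_CUBIC))
E
```

```text
F [ 0.1  0.1 -3.6] M [ 0.13 -0.13 -0.03]
pos [541.1 135.8 323.5] x axis [ 0.0026  0.0036 -1.    ] jaw heading 83.58 q [ 0.108  0.476  1.552  0.004  1.111 -1.353] w 16.0 t 14.95
shift cm [-3.31  0.02  0.07] turn 0.08 alt -179.92
```

View pics/s16.png

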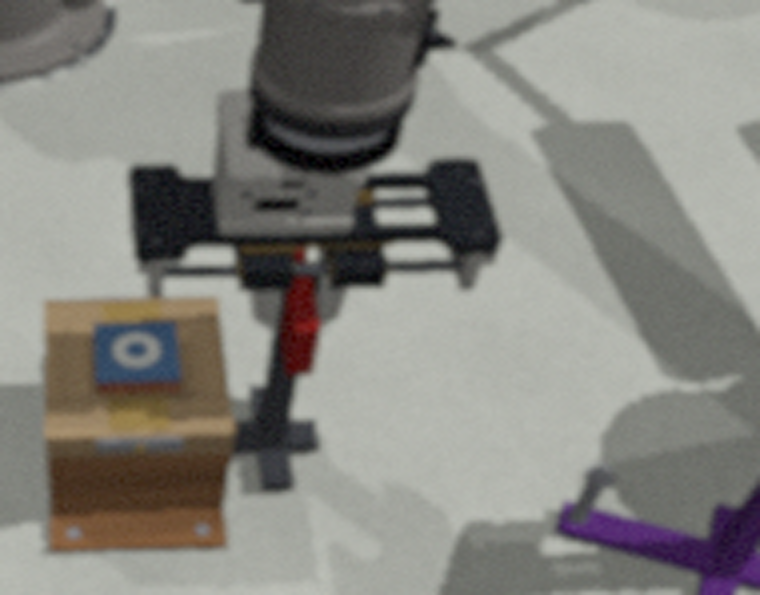

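Call:
arm_command(moves=[[0,1,0,0,0],[0,2.5,0,0,0],[0,4,0,0,0],[0,6,0,0,0],[0,8,0,0,0],[0,10,0,0,0],[0,11.5,0,0,0],[0,12.6,0,0,0],[0,13,0,0,0],[0.1,13,0,0,0]])

```text
time: 16.1
tool_pos: [555.7, 265.4, 323.6]
tcp_rot: [0.872, 1.566, 0.76]
contact_force: [-0.3, 0.2, -2.8]
grip_width: 16.0
```

Call:
arm_command(moves=[[0.1,0,0,0,0],[0.2,0,0,0,0],[0.25,0,0,0,0],[0.3,0,0,0,0]])

```text
time: 16.5
tool_pos: [555.8, 265.0, 320.6]
tcp_rot: [0.863, 1.566, 0.751]
contact_force: [0.0, 0.4, -2.6]
grip_width: 15.8
```

```bash
python3 - <<'E'
from go import *
o=bot.get_obs();print("F",np.round(o["contact_force"],1),"M",np.round(o["moment"],2))
plan([556,265,319],83.5)
c=bot.capture("scene");cv2.imwrite("pics/s17.png",cv2.resize(c["frame"][100:270,290:480],None,fx=4,fy=3.5,interpolation=cv2.INTER_CUBIC))
c=bot.capture("wrist");cv2.imwrite("pics/w17.png",c["frame"])
E
```

```text
F [ 0.   0.4 -2.6] M [ 0.14 -0.14  0.02]
pos [555.8 265.  320.6] x axis [ 0.0038  0.0035 -1.    ] jaw heading 83.58 q [ 0.32   0.578  1.38   0.002  1.179 -1.14 ] w 15.8 t 16.5
shift cm [ 0.16 -0.    0.02] turn 0.08 alt -179.92
```

View pics/s17.png

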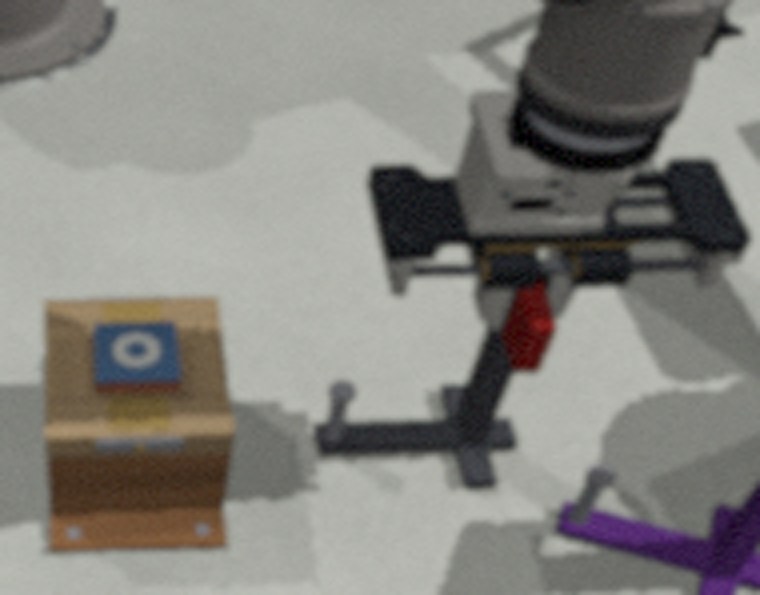

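View pics/w17.png

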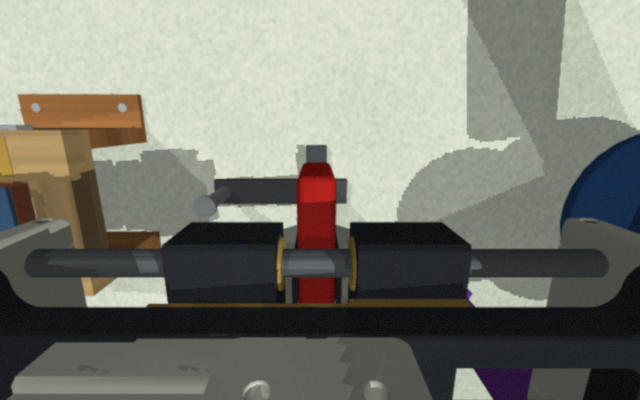

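Call:
arm_command(moves=[[0.05,0,0,0,0],[0.1,0,0,0,0],[0.1,0,0,0,0],[0.1,0,0,0,0]])

```text
time: 17.0
tool_pos: [555.8, 265.2, 319.8]
tcp_rot: [0.814, 1.565, 0.703]
contact_force: [-0.6, -0.4, 0.5]
grip_width: 15.8
```

The tool is on the bench (force z is about 0), so I'm opening the fingers.

Call:
arm_command(moves=[[0,0,0,0,0.3],[0,0,0,0,0.5],[0,0,0,0,0.7],[0,0,0,0,0.7],[0,0,0,0,0.7],[0,0,0,0,0.7],[0,0,0,0,0.7]])

```text
time: 17.7
tool_pos: [555.8, 265.2, 319.8]
tcp_rot: [0.823, 1.565, 0.712]
contact_force: [-0.1, 0.8, 0.4]
grip_width: 63.1
```

Call:
arm_command(moves=[[-1,0,0,0,0.7],[-3,0,0,0,0.7],[-5,0,0,0,0.7],[-7,0,0,0,0.7],[-8,0,0,0,0.7],[-8,0,0,0,0.8]])

```text
time: 18.3
tool_pos: [555.6, 265.0, 401.8]
tcp_rot: [0.663, 1.562, 0.551]
contact_force: [0.2, -0.2, 0.3]
grip_width: 68.3
```

```bash
python3 - <<'E'
from go import *
o=bot.get_obs();print("F",np.round(o["contact_force"],1),"M",np.round(o["moment"],2))
plan([530,47,400],83.5)
c=bot.capture("scene");cv2.imwrite("pics/s18.png",cv2.resize(c["frame"][100:270,290:480],None,fx=4,fy=3.5,interpolation=cv2.INTER_CUBIC))
c=bot.capture("top");cv2.imwrite("pics/t18.png",cv2.resize(c["frame"][130:270,190:500],None,fx=2.5,fy=2.5,interpolation=cv2.INTER_CUBIC))
E
```

```text
F [ 0.2 -0.2  0.3] M [ 0.09 -0.12  0.03]
pos [555.6 265.  401.8] x axis [ 0.0076  0.0047 -1.    ] jaw heading 83.61 q [ 0.32   0.51   1.265  0.002  1.357 -1.14 ] w 68.3 t 18.3
shift cm [  0.06 -21.95  -0.12] turn 0.11 alt -179.89
```

View pics/s18.png

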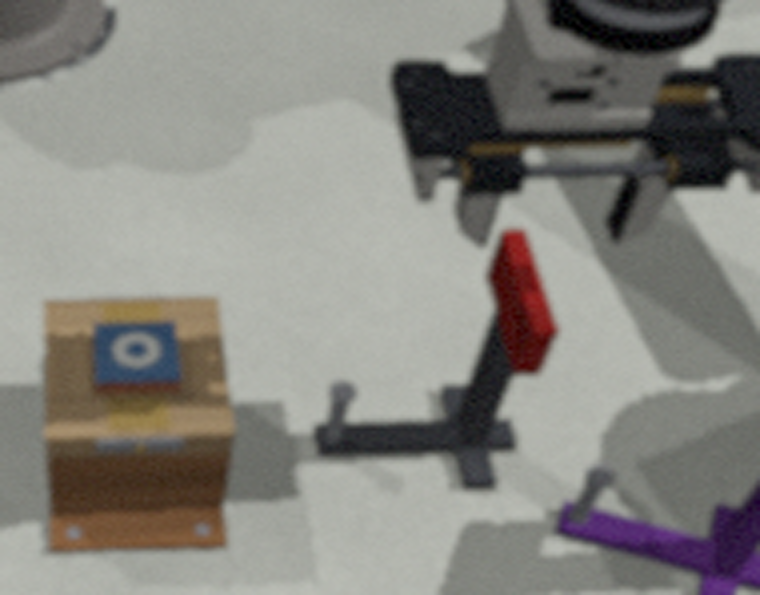

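View pics/t18.png

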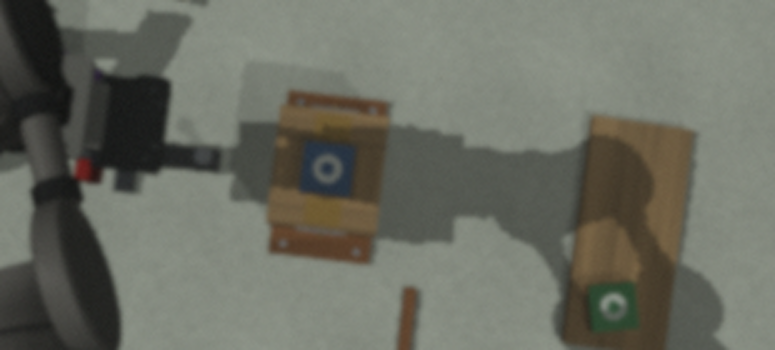

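Call:
arm_command(moves=[[0,-1.5,0,0,1],[0,-4.5,0,0,1],[0,-8,0,0,1],[0,-12,0,0,1],[0,-16,0,0,1],[0,-19.5,-0.1,0,1],[0,-21.5,-0.1,0,1],[0,-21.9,-0.1,0,1],[0,-21.9,-0.1,0,1]])

```text
time: 19.3
tool_pos: [529.6, 46.4, 397.9]
tcp_rot: [1.123, 1.567, 1.009]
contact_force: [-0.7, -0.3, 0.5]
grip_width: 91.7
```

```bash
python3 - <<'E'
from go import *
o=bot.get_obs()
plan([530,47,340],83.5)
c=bot.capture("wrist");cv2.imwrite("pics/w19.png",c["frame"]);np.savez("w19.npz",T=cam(c,o),K=c["K"])
E
```

```text
pos [529.6  46.4 397.9] x axis [ 0.0022  0.0035 -1.    ] jaw heading 83.49 q [-0.058  0.359  1.518  0.004  1.263 -1.516] w 91.7 t 19.3
shift cm [5.8  0.04 0.02] turn -0.01 alt 179.99
```

View pics/w19.png

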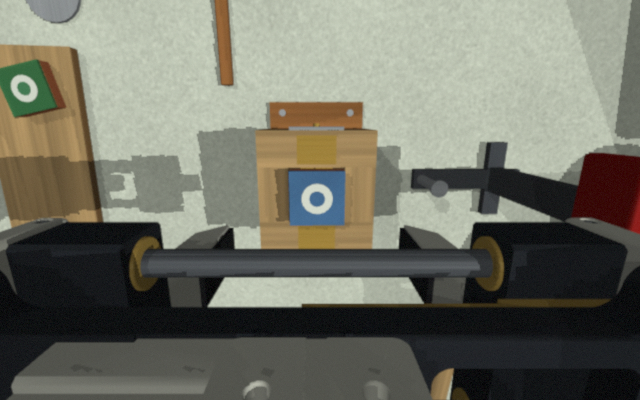

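```bash
python3 - <<'E'
from go import *
d=np.load("w19.npz");c={"K":d["K"]};T=d["T"];im=cv2.imread("pics/w19.png");h=cv2.cvtColor(im,cv2.COLOR_BGR2HSV)
m=cv2.inRange(h,(98,110,40),(125,255,255));m[:, :270]=0;m[:,370:]=0;m[230:]=0;m[:150]=0
r=cv2.minAreaRect(max(cv2.findContours(m,0,2)[0],key=cv2.contourArea));print(r)
p=onz(c,T,r[0],115);print(p)
plan([p[0],p[1],281],83.5)
print([np.round(onz(c,T,q,115),1).tolist() for q in cv2.boxPoints(r)])
E
```

```text
((316.0, 197.5), (53.0, 54.0), 90.0)
[528.78572987  47.2344694  115.        ]
pos [529.8  47.2 398.1] x axis [ 0.0025  0.0036 -1.    ] jaw heading 83.56 q [-0.056  0.359  1.517  0.004  1.263 -1.516] w 92.0 t 19.35
shift cm [11.71 -0.05 -0.12] turn 0.06 alt -179.94
[[502.3, 26.4, 115.0], [507.7, 73.5, 115.0], [556.5, 69.0, 115.0], [550.9, 19.8, 115.0]]
```

Call:
arm_command(moves=[[2,0,-0.1,0,1],[4.5,0,-0.1,0,1],[7,0,-0.1,0,1],[9,0,-0.1,0,1],[10.5,0,-0.1,0,1],[11.3,0,-0.1,0,1],[11.6,0,-0.1,0,1],[11.6,0,-0.1,0,1]])

```text
time: 20.15
tool_pos: [529.2, 48.2, 282.1]
tcp_rot: [1.105, 1.566, 0.993]
contact_force: [0.1, -0.2, -0.4]
grip_width: 92.0
```

```bash
python3 - <<'E'
from go import *
o=bot.get_obs();print(np.round(o["contact_force"],1))
plan([529.3,47.2,281],83.5)
c=bot.capture("wrist");cv2.imwrite("pics/w20.png",c["frame"])
E
```

```text
[ 0.1 -0.2 -0.4]
pos [529.2  48.2 282.1] x axis [ 0.0024  0.0037 -1.    ] jaw heading 83.6 q [-0.054  0.483  1.675  0.005  0.981 -1.516] w 92.0 t 20.15
shift cm [ 0.11 -0.1   0.03] turn 0.1 alt -179.9
```

View pics/w20.png

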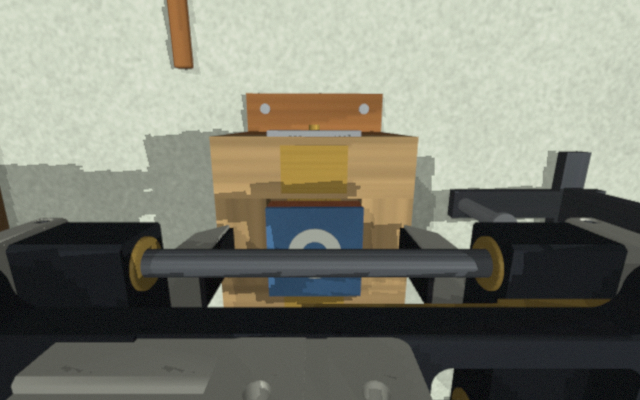

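The tile is centred between the fingers (column 315), so I'm closing.

Call:
arm_command(moves=[[0.05,-0.1,0,0,0.7],[0.05,-0.1,0,0,0.5],[0.05,-0.1,0,0,0.3],[0.05,-0.1,0,0,0.2],[0.05,-0.1,0,0,0.2],[0.05,-0.1,0,0,0.2],[0.05,-0.1,0,0,0.2],[0.05,-0.1,0,0,0.2],[0.05,-0.1,0,0,0.2],[0.05,-0.1,0,0,0.2]])

```text
time: 21.2
tool_pos: [529.2, 47.1, 282.1]
tcp_rot: [0.927, 1.566, 0.815]
contact_force: [-0.3, -0.1, 1.0]
grip_width: 49.9
```

```bash
python3 - <<'E'
from go import *
o=bot.get_obs();print(np.round(o["contact_force"],1))
plan([533,-288,350],83.5)
c=bot.capture("wrist");cv2.imwrite("pics/w21.png",c["frame"])
E
```

```text
[-0.3 -0.1  1. ]
pos [529.2  47.1 282.1] x axis [ 0.0034  0.0036 -1.    ] jaw heading 83.59 q [-0.057  0.483  1.675  0.005  0.98  -1.518] w 49.9 t 21.2
shift cm [ -6.91 -33.23   4.14] turn 0.09 alt -179.91
```

View pics/w21.png

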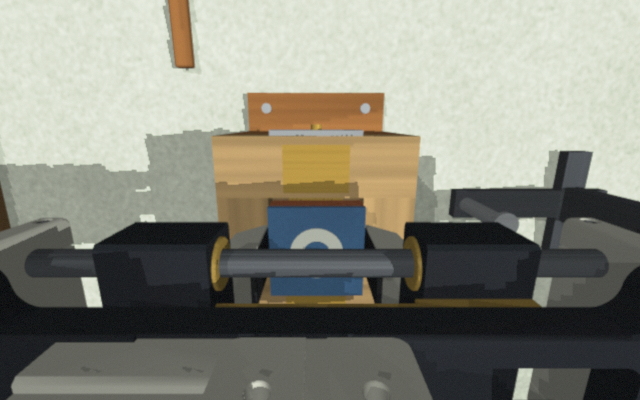

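Call:
arm_command(moves=[[0,0,0,0,0],[-0.5,0,0,0,0],[-1.2,0,0,0,0],[-2.2,0,0,0,0],[-3.5,0,0,0,0],[-5,0,0,0,0],[-6,0,0,0,0],[-6,0,0,0,0]])

```text
time: 22.05
tool_pos: [529.3, 46.9, 343.9]
tcp_rot: [0.571, 1.563, 0.46]
contact_force: [-1.1, 0.5, -1.1]
grip_width: 49.8
```

```bash
python3 - <<'E'
from go import *
o=bot.get_obs();print(np.round(o["contact_force"],1))
plan([533,-288,340],83.5)
c=bot.capture("scene");f=c["frame"];cv2.imwrite("pics/s22.png",cv2.resize(f[80:270,160:480],None,fx=2.4,fy=2.4,interpolation=cv2.INTER_CUBIC))
c=bot.capture("wrist");cv2.imwrite("pics/w22.png",c["frame"])
E
```

```text
[-1.1  0.5 -1.1]
pos [529.3  46.9 343.9] x axis [ 0.007   0.0035 -1.    ] jaw heading 83.6 q [-0.057  0.408  1.602  0.004  1.125 -1.518] w 49.8 t 22.05
shift cm [  0.28 -33.24   4.1 ] turn 0.1 alt -179.9
```

View pics/s22.png

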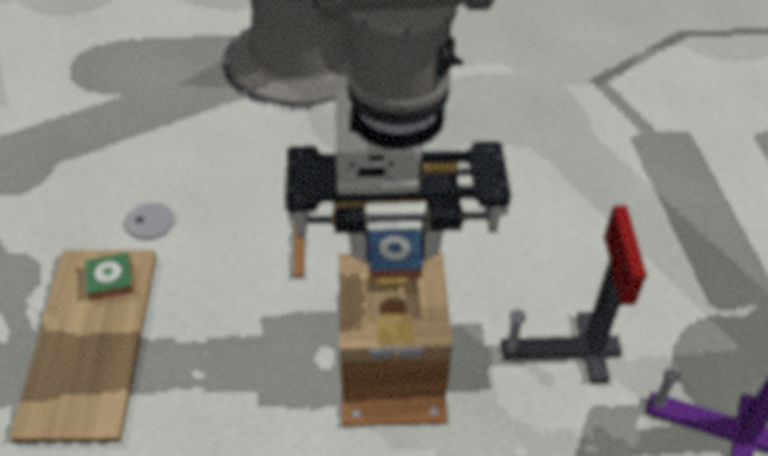

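View pics/w22.png

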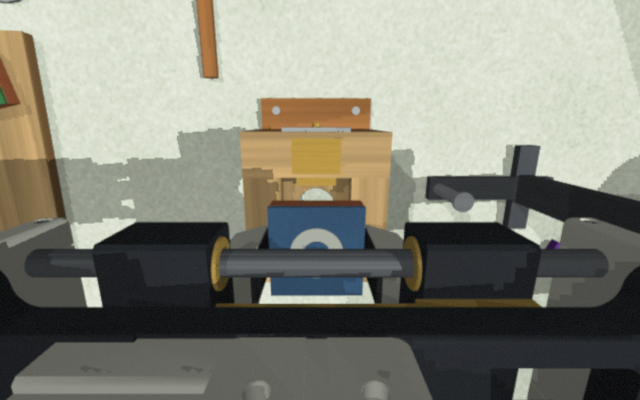

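Call:
arm_command(moves=[[0,-1,0.1,0,0],[0,-3,0.4,0,0],[0,-6,0.8,0,0],[0,-10,1.2,0,0],[0,-14,1.7,0,0],[0,-18,2.2,0,0],[0,-22,2.7,0,0],[0,-26,3.2,0,0],[0,-29.5,3.6,0,0],[0,-31.5,3.9,0,0]])

```text
time: 23.15
tool_pos: [531.6, -273.7, 340.0]
tcp_rot: [1.132, 1.566, 1.018]
contact_force: [0.4, 0.0, 0.0]
grip_width: 49.7
```

Call:
arm_command(moves=[[0,-1,0.1,0,0],[0,-1.2,0.2,0,0],[0,-1.2,0.2,0,0]])

```text
time: 23.45
tool_pos: [532.4, -285.1, 339.6]
tcp_rot: [1.346, 1.566, 1.232]
contact_force: [-1.0, 1.0, -0.4]
grip_width: 49.8
```

```bash
python3 - <<'E'
from go import *
from meas import masks,best
o=bot.get_obs();print(np.round(o["contact_force"],1))
plan([533,-288,340],83.5)
c=bot.capture("wrist");cv2.imwrite("pics/w23.png",c["frame"]);np.savez("w23.npz",T=cam(c,o),K=c["K"])
c=bot.capture("scene");f=c["frame"];cv2.imwrite("pics/s23.png",cv2.resize(f[80:270,120:440],None,fx=2.4,fy=2.4,interpolation=cv2.INTER_CUBIC))
E
```

```text
[-1.   1.  -0.4]
pos [ 532.4 -285.1  339.6] x axis [ 0.0017  0.0047 -1.    ] jaw heading 83.47 q [-0.62   0.54   1.391  0.005  1.212 -2.078] w 49.8 t 23.45
shift cm [-0.04 -0.28  0.1 ] turn -0.03 alt 179.97
```

View pics/w23.png

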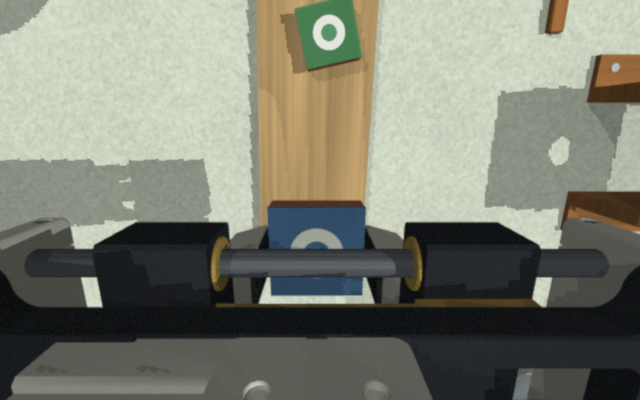

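View pics/s23.png

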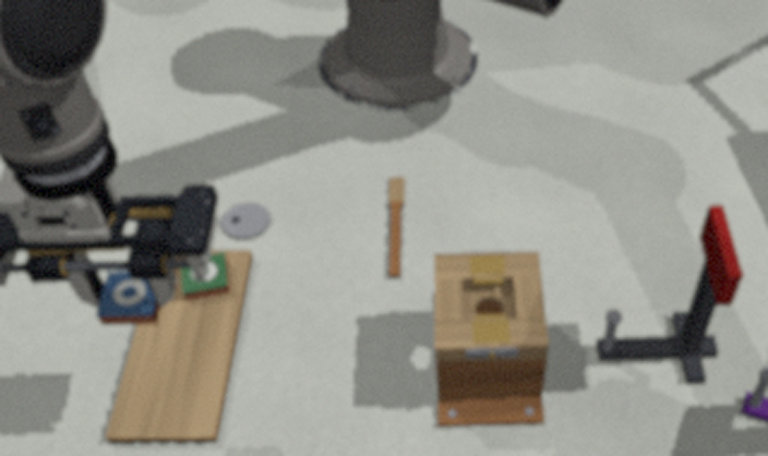

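```bash
python3 - <<'E'
from go import *
d=np.load("w23.npz");c={"K":d["K"]};T=d["T"]
im=cv2.imread("pics/w23.png");h=cv2.cvtColor(im,cv2.COLOR_BGR2HSV)
for r in (90,130,170,190):
    row=h[r];m=[u for u in range(220,400) if 8<=row[u,0]<=24 and row[u,1]>85]
    a,b=min(m),max(m);A,B=onz(c,T,(a,r),12),onz(c,T,(b,r),12);print(r,a,b,np.round(A,1),np.round(B,1),np.round((A+B)/2,1))
g=onz(c,T,(330,32),28);print("green",g)
p=onz(c,T,(316,251),339.6-178+11+0);print("held tile ctr approx",p)
E
```

```text
90 258 371 [ 430.2 -328.3   12. ] [ 442.4 -220.2   12. ] [ 436.3 -274.3   12. ]
130 259 368 [ 467.4 -333.3   12. ] [ 479.6 -225.8   12. ] [ 473.5 -279.6   12. ]
170 260 365 [ 507.  -338.7   12. ] [ 519.3 -231.7   12. ] [ 513.1 -285.2   12. ]
190 260 364 [ 527.7 -342.    12. ] [ 540.1 -234.3   12. ] [ 533.9 -288.2   12. ]
green [ 391.80507113 -255.55913838   28.        ]
held tile ctr approx [ 531.46418345 -284.57717971  172.6       ]
```

Call:
arm_command(moves=[[1,-0.3,0.1,0,0],[3,-0.3,0.1,0,0],[5.5,-0.3,0.1,0,0],[8,-0.3,0.1,0,0],[10,-0.3,0.1,0,0],[11.8,-0.3,0.1,0,0],[13,-0.3,0.1,0,0],[13.8,-0.3,0.1,0,0],[14,-0.3,0.1,0,0],[14,-0.3,0.1,0,0]])

```text
time: 24.55
tool_pos: [533.6, -286.9, 200.1]
tcp_rot: [1.156, 1.566, 1.043]
contact_force: [0.7, -0.4, 0.1]
grip_width: 49.7
```

```bash
python3 - <<'E'
from go import *
o=bot.get_obs();print(np.round(o["contact_force"],1))
plan([533,-288,195.1],83.5)
c=bot.capture("wrist");cv2.imwrite("pics/w24.png",c["frame"])
E
```

```text
[ 0.7 -0.4  0.1]
pos [ 533.6 -286.9  200.1] x axis [ 0.0024  0.0041 -1.    ] jaw heading 83.55 q [-0.621  0.706  1.52   0.006  0.916 -2.083] w 49.7 t 24.55
shift cm [ 0.5  -0.12 -0.05] turn 0.05 alt -179.95
```

View pics/w24.png

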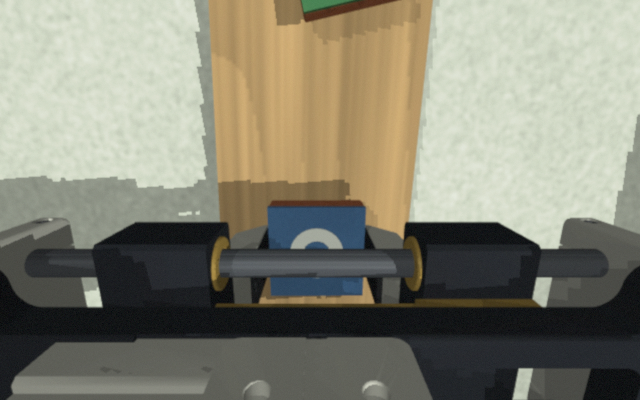

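The tile is over the middle of the board's width and about 5 mm up. I'll lower it slowly until it touches.

Call:
arm_command(moves=[[0.1,0,0,0,0],[0.2,0,0,0,0],[0.3,0,0,0,0],[0.4,0,0,0,0],[0.45,0,0,0,0],[0.45,0,0,0,0]])

```text
time: 25.2
tool_pos: [533.7, -287.0, 195.9]
tcp_rot: [1.045, 1.566, 0.932]
contact_force: [-0.1, -0.2, -1.3]
grip_width: 49.4
```

Call:
arm_command(moves=[[0.05,0,0,0,0],[0.1,0,0,0,0],[0.15,0,0,0,0],[0.15,0,0,0,0]])

```text
time: 25.6
tool_pos: [533.7, -287.0, 195.1]
tcp_rot: [0.98, 1.566, 0.867]
contact_force: [-3.5, 1.2, 4.9]
grip_width: 49.8
```

The tile has touched down (+5 N upward), so I'm letting go.

Call:
arm_command(moves=[[0,0,0,0,0.55],[0,0,0,0,0.6],[0,0,0,0,0.7],[0,0,0,0,0.8],[0,0,0,0,0.9],[0,0,0,0,0.95],[0,0,0,0,0.95]])

```text
time: 26.3
tool_pos: [533.7, -287.0, 195.0]
tcp_rot: [1.005, 1.566, 0.893]
contact_force: [0.5, -0.5, -0.2]
grip_width: 86.4
```

Call:
arm_command(moves=[[-0.5,0,0,0,0.95],[-2,0,0,0,0.95],[-4.5,0,0,0,0.95],[-7.5,0,0,0,0.95],[-10.5,0,0,0,0.95],[-13.5,0,0,0,0.95],[-15.5,0,0,0,0.95],[-16,0,0,0,0.95],[-16,0,0,0,0.95]])

```text
time: 27.2
tool_pos: [533.1, -287.5, 355.6]
tcp_rot: [0.718, 1.566, 0.605]
contact_force: [0.5, -0.1, -1.3]
grip_width: 87.2
```

```bash
python3 - <<'E'
from go import *
o=bot.get_obs();print(np.round(o["contact_force"],1),o["time"],o["grip_width"])
c=bot.capture("wrist");T=cam(c,o);im=c["frame"];cv2.imwrite("pics/w25.png",im)
h=cv2.cvtColor(im,cv2.COLOR_BGR2HSV);m=cv2.inRange(h,(98,110,40),(125,255,255));m[:, :240]=0;m[:,400:]=0;m[245:]=0
q=max(cv2.findContours(m,0,2)[0],key=cv2.contourArea);r=cv2.minAreaRect(q);print(r,onz(c,T,r[0],28))
c=bot.capture("scene");f=c["frame"];cv2.imwrite("pics/s25.png",cv2.resize(f[80:270,140:480],None,fx=2.3,fy=2.3,interpolation=cv2.INTER_CUBIC))
E
```

```text
[ 0.5 -0.1 -1.3] 27.2 87.16721710795636
((316.0, 187.5), (45.0, 46.0), 90.0) [ 533.34671593 -286.76088717   28.        ]
```

View pics/w25.png

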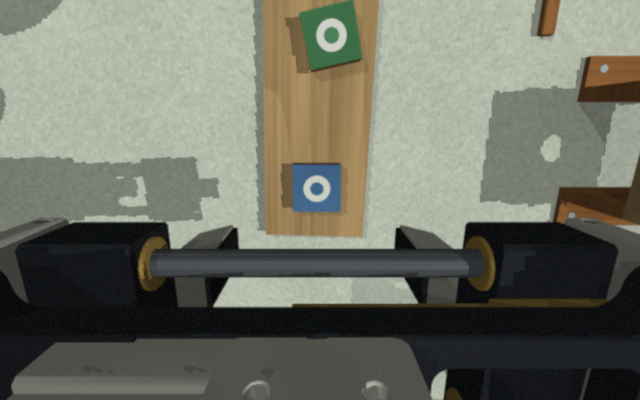

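View pics/s25.png

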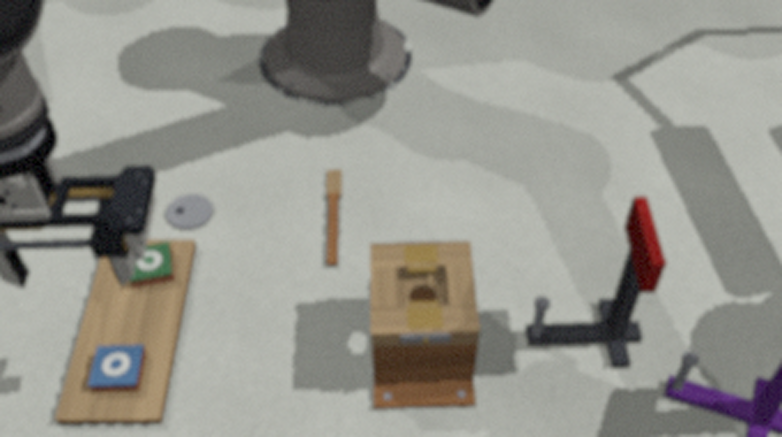

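```bash
python3 - <<'E'
from plant import bot
print(bot.close_job())
E
```

```text
the job is handed in; nothing more can be done
None
```

The blue tile is out of the jig and lies flat, blue face up, at the empty end of the ware board. I handed the job in at about 27 s of the 64 s allowed; no verdict came back.

**What I did:** I gripped the red-handled tool, turned it, slid it in under the jig and poked the tile up until the catches snapped in. Then I took the tool out and stood it on the bench, lifted the tile off the catches, laid it on the board and let go.

**What went wrong:** On the first push, about 38 mm of tool lift, the tile came right out of the recess. It slid about 12 mm towards +x, off catch_b, and tilted. I lowered the pin about 3 mm, which levelled the tile, and dragged it back on the pin until it sat on both catches. The pin brushed the side of the hole at about 1.5 N while I did this. I could not read the catch joints directly. That step 2 was met is my judgement from the pictures: brass tongue out, tile level, and the tile staying up once the pin was withdrawn.

**Last checks:**
- **Tile:** centre measured at (533, -287) mm, against the board spot I estimated at (533, -288). It lies flat, blue face up, with the gripper clear above it.
- **Tool:** standing upright with its pin roughly 130 mm from the hole.
- **Green tile and purple tool:** never touched; the green tile measured within about 3 mm of its first estimate, within measuring error.

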